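Change the pen of a drawing plotter

ROBOT

A 6-joint arm with a two-finger parallel gripper is mounted at the origin on the work surface. World frame = base frame: x ahead of the robot, y to its left, z up, the work surface at z = 0. Lengths are in mm, angles in degrees, forces in N, time in s.
With the tool pointing down it reaches from about 350 to 850 mm from the base axis. Payload 8.1 kg.
Tool frame: the origin (TCP) lies at the very end of the fingers, on their centre line; the grasp point (between the pads) lies 19 mm behind it; z points along the fingers, y is the line along which they close (so a half turn about z gives the same grasp; the last joint's range is limited). The gripper opens to 85 mm and grips with 20 to 120 N. Pads are 22 mm wide; open, the fingers measure 114 mm over their backs; the gripper's body (76 mm by 85 mm) begins 54 mm behind the grasp point. The pads swing forward as they close: fully open they stand 13 mm farther back than shut.
Start: joints at [-80.982, 7.471, 85.268, -0, 87.261, -4.893], TCP at [144.273, -582.4, 193.992] pointing down, gripper open.
Joint ranges: [-169.43, 169.43], [-51.17, 129.36], [1.28, 143.12], [-76.62, 256.62], [0, 156.53], [-152.29, 152.29]. Speed limits (degrees/s): [136.94, 136.94, 159.86, 180, 180, 180].

INTERFACE

Orientations are given as [roll, pitch, yaw] about the fixed x, y, z axes, in that order (R = Rz(yaw) Ry(pitch) Rx(roll)).
In Python, from bench import sense, eyes, job, models gives the robot as it stands. The module is installed in compiled form; this text tells all that it offers.
- The arm moves only by the tool apply_moves, never from a script. Its argument "rows" is a list of rows, each a list of 6 numbers: the shift along the tool's x, y, z in mm, then the turn, a rotation vector about the tool's x, y, z in rad. In form: [[dx, dy, dz, rx, ry, rz], ...]. A call has exactly 5 rows; each row shifts and turns the commanded pose from where the row before left it, along the tool's axes as they then stand; what a row does not reach is not made up. A row lasts 1/8 s, in which the tool goes at most 62.5 mm and 10.7 degrees, less where a joint would pass 70% of its speed; a pose out of reach is approached as far as the arm can. A call is refused whole if a number of a shift passes 62.5 or a number of a turn 0.188, either way. A call with a gripper value outside its range is refused whole. "fingers" is the finger opening in mm, from 0 to 85.4, set as the call begins (left out, the last holds). The fingers move at their own pace and stop on an object; "grip_force" is the grip in N (left out, the last holds). Time passes only in rows, so rows that do not move let the fingers close, or fill a call up. It gives the time, the measured TCP pose, the force, the opening and the grip force at its end, in the units of the state.
- sense(): the state, without advancing time (a new reading comes with each control period).
- eyes.snapshot(name): name is "side" or "top" or "wrist"; returns (picture, depth): 420x560x3 uint8, red, green, blue; 420x560 float32, mm along the optical axis (not along the pixel's ray), 0 where there is no reading.
- eyes.get_calibration(name): a dict with "intrinsics" (3x3 intrinsics, pixels), "D" ([k1, k2, p1, p2, k3] as OpenCV has them; the pictures are not rectified), "R" (3x3) and "t" (3): a world point X has camera coordinates R X + t; the wrist camera has in their place "mount" (4x4, takes a point from camera to tool coordinates, whose origin is the TCP and whose axes are the flange's). Camera axes: x right, y down, z forward; pixel columns grow to the right and rows downward; lengths in mm; the calibration is good to about 2 mm. A picture is of the moment at which its call begins: read the wrist's pose just before it. get_calibration takes no time and is no camera call.
- job.hand_in(): hands the job in; it is judged then, once.
Trained networks look in the newest picture that a camera, given by its name, has taken for a name from the list of things; names that differ only in an ending like _2 or _b are one class to them, and where a whole thing is asked for, a point or a joint stands for the part that bears it (a point fixed in the world has none). Each returns a list of dicts, best first, with "confidence" (0 to 1); they miss things now and then, are a little off and sometimes report something else, mostly with a low value. They report only what shows in the picture. A call takes as long as a camera call.
- models.boxes_of(name, camera): "xyz" ([x, y, z] in mm, in world coordinates, good to about 4 mm: the middle of the surface that is visible of it).
- models.cut_out(name, camera): "pixels" (420x560 bool, what is visible of it).
- models.place_of(name, camera): "xyz" ([x, y, z] in mm, in world coordinates, good to about 4 mm: a listed point, or the origin of a listed thing).
The state is a dict: "time": time; "joint_pos": joint angles; "qd": joint speeds; "joint_efforts": joint torques, N m; "tool_pos": TCP position; "tcp_rot": TCP orientation; "ft_force": force on the tool from outside, world axes, zero at the start; "wrist_torque": the same for the moment, N m; "finger_gap": finger opening in mm; "grip_force": force on a finger pad.
Only numpy, scipy, OpenCV 4.12 (cv2) and the standard library are available. Lean on these libraries where they do the work, as an engineer would, in place of code of your own. Each camera call takes 0.05 s, during which the arm holds its last target. There are 200 camera calls.

TASK

Change the pen of the drawing plotter: pick up the spent pen with the red cap that lies across the sheet, press it down past the sprung jaws of the pen rack until it lies home in the middle of both forks with the jaws closed over it, and let go of it. Then lift the fresh pen with the yellow end out of the stand and lower it nib first, upright, down the middle of the plotter's orange pen collar without touching the collar or the paper. Finish while still holding it there, still, upright and centred, its nib about 5 mm above the paper, so that the thumbscrews can be tightened on it; do not shift the plotter's carriage or disturb anything else.

Things in the scene. Friction and masses are not known exactly. Their poses are not given: they have to be found in the camera images.
- spentpen_center (a point): Spent pen, loose, lying on the sheet: grey round barrel 11 mm across and 138 mm long with red cap and red hexagonal end plug that keeps it from rolling, 15 g. The point is its centre (half-way along, on its axis); its z axis runs along the pen towards the hexagonal end.
- rack: Pen rack, fixed: base plate 150 x 60 x 8 mm with two black forks, each from 36 to 58 mm either side of the middle; clear between them down to the plate. Fork gap 15 mm, flared on top; nothing higher than 64 mm. A pen lies along the rack's x axis, bridging both forks. Origin: centre of the underside, z up. A seated pen's centre is at 0, 0, 35.5 mm.
- rack_seat (a point): The point where the centre of the seated pen belongs: middle of the rack, 35.5 mm above the table. x axis along the seated pen.
- jaw_a (a joint): Orange sprung jaw of the fork at the rack's -x end, hinged on the rack's +y side, in rad: 0 closed, grows as it is pushed out. Its sloped nose overhangs the seat; a pen pressed straight down pushes it out (about 0.2 rad) and it snaps back over the pen. Both jaws together take about 5 to 10 N.
- jaw_b (a joint): The same jaw of the fork at the rack's +x end.
- stand: Pen stand, fixed: dark wooden block 150 x 50 x 62 mm with three upright holes in a row along its x axis, 45 mm apart, a pen standing nib down in each (12.5 mm holes; the pens' shoulders rest 28 mm up, so a pen reaches 82 mm above the block's top). Origin: centre of the underside.
- freshpen_center (a point): Fresh pen with the yellow end plug, standing in one of the three holes of the stand: 138 mm long, round barrel 11 mm across, uncapped, 15 g; from the nib up: steel nib 8 mm long and 3 mm across, black nose 14 mm long and 7 mm across, flat shoulder, grey barrel 100 mm, hexagonal end plug 16 mm long (11 mm across flats). The point is its centre (half-way along, 69 mm from the nib's tip and 75 mm above the table at the start); z axis along the pen, up, away from the nib.
- freshpen_nib (a point): Tip of the fresh pen's nib, 69 mm below its centre.
- collar: Orange pen collar on the near end of the plotter's arm: upright tube 24 mm long, bore 21 mm across right through, outside 33 mm; three thumbscrews reach 30 mm from the axis. Origin: on the bore axis, level with the upper rim, 64 mm above the table; z up. Arm and lift housing lie on its +x side, nothing above 78 mm. The carriage slides if pushed with over 2 N.
- sheet (a point): Centre of the upper face of the paper (210 x 297 mm, 6 mm above the table) on the plotter's board; z up. The collar stands over the sheet.
- bluepen_center (a point): Pen with blue end, standing in the stand; the same make and point as the fresh pen. Leave alone.
- greenpen_center (a point): Pen with green end, standing in the stand; the same make and point as the fresh pen. Leave alone.
- tape: Roll of yellow masking tape lying flat, 84 mm across, 24 mm high; origin at the underside. Leave alone.
- jar: Black jar with white lid, 72 mm across, 75 mm high; origin at the underside. Leave alone.
- spray: Spray can, 66 mm across, 190 mm high; origin at the underside. Leave alone.
- ink: Amber ink jar with black cap, 52 mm across, 62 mm high; origin at the underside. Leave alone.
- eraser: White eraser 55 x 22 x 13 mm; origin at the underside. Leave alone.
- brushpot: Blue pot with brushes, 76 mm across, about 190 mm high with the brushes; origin at the underside. Leave alone.

How it is judged (in metres and radians):
On the way:
1. the spent pen lies home in both forks of the rack, both jaws closed over it, and is let go of (x of spentpen_center in the frame of rack between -0.014 and 0.014 m and y of spentpen_center in the frame of rack between -0.004 and 0.004 m and z of spentpen_center in the frame of rack between 0.032 and 0.0385 m and angle between the z axis of spentpen_center and the x axis of rack, either way round below 0.06 rad and value of joint each of jaw_a, jaw_b below 0.06 rad and contact force between spentpen and the fingers below 0.05 N), for 0.2 s.
At the end, for the whole second after the job is handed in: Spent pen released in the rack: within 14 mm lengthways, 4 mm sideways, 3 mm in height and 0.06 rad of its seat, jaws below 0.06 rad. Fresh pen gripped and still: nib within 3 mm and centre within 4.5 mm of the bore axis, 0.06 rad of upright, nib 2 to 9 mm above paper, no contact with collar (all of step 1 and horizontal distance between freshpen_nib and collar below 0.003 m and horizontal distance between freshpen_center and collar below 0.0045 m and angle between freshpen's own z axis and vertical below 0.06 rad and z of freshpen_nib in the frame of sheet between 0.002 and 0.009 m and linear speed of freshpen below 0.01 m/s and contact force between freshpen and the fingers above 1 N and contact force between freshpen and collar below 0.2 N); the arm keeps its last pose, push and grip.
It fails at once if the fresh pen touches the plotter's collar (contact force between freshpen and collar above 0.2 N).
It fails at once if the fresh pen touches the paper or the plotter otherwise (contact force between freshpen and plotter above 0.2 N).
It fails at once if the plotter's carriage is shifted by more than 4 mm (distance of collar from where it was at the start of the episode above 0.004 m).
It fails at once if something else on the table is moved by more than 15 mm (a pen in the stand: 8 mm) (distance of any of bluepen_center, greenpen_center from where it was at the start of the episode above 0.008 m or distance of any of tape, jar, spray, ink, eraser, brushpot from where it was at the start of the episode above 0.015 m).
It also fails if it takes over 58 s, if anything falls off the work surface, if the arm or the gripper's body presses on something with over 40 N, if the wrist force passes 120 N, or if a joint passes its speed limit or range.

## Working session

There is one attempt and no reset: what is moved stays moved. The work goes in short steps, Python scripts to look and compute and a tool call to move; the robot and the scene stay as the last step left them, time stands still between calls to the robot, and variables do not carry over. Pictures are saved under pics/ and viewed, at most 10 in all, crops included, and the job is handed in when it is done.

Besides the shell and the picture viewer there is one more tool, called after "Emit:" as name([rows], argument=value, ...), one row to a line, values as JSON. apply_moves: Moves the arm, as the interface text tells. Its arguments: {"type":"object","properties":{"rows":{"type":"array"},"fingers":{"type":"number"},"grip_force":{"type":"number"}},"required":["rows"]}

```bash
mkdir -p pics; cat > h.py <<'E'
import numpy as np, cv2
from bench import sense, eyes, job, models
from scipy.spatial.transform import Rotation as Ro
def snap(n):
    s=sense(); p,d=eyes.snapshot(n); c=eyes.get_calibration(n)
    K=np.array(c["intrinsics"],float); D=np.array(c["D"],float)
    if "mount" in c:
        M=np.array(c["mount"]); T=np.eye(4); T[:3,:3]=Ro.from_euler('xyz',s["tcp_rot"],degrees=True).as_matrix(); T[:3,3]=s["tool_pos"]
        W=T@M
    else:
        W=np.eye(4); R=np.array(c["R"]); W[:3,:3]=R.T; W[:3,3]=-R.T@np.array(c["t"]).ravel()
    return p,d,K,D,W
def rays(uv,K,D,W):
    u=cv2.undistortPoints(np.array(uv,float).reshape(-1,1,2),K,D).reshape(-1,2)
    return W[:3,3],(W[:3,:3]@np.c_[u,np.ones(len(u))].T).T
def at_z(uv,z,K,D,W):
    o,r=rays(uv,K,D,W); return o+r*((z-o[2])/r[:,2])[:,None]
def at_d(uv,d,K,D,W):
    o,r=rays(uv,K,D,W); return o+r*np.array(d)[:,None]
def proj(X,K,D,W):
    R=W[:3,:3].T; return cv2.projectPoints(np.array(X,float).reshape(-1,1,3),cv2.Rodrigues(R)[0],-R@W[:3,3],K,D)[0].reshape(-1,2)
def save(p,f): cv2.imwrite('pics/'+f,cv2.cvtColor(p,cv2.COLOR_RGB2BGR))
E
python3 - <<'E'
from h import *
print(sense())
for n in ("top","side"):
    p,d,K,D,W=snap(n); save(p,n+"0.png"); print(n,W[:3,3].round(),W[:3,2].round(2),K[0,0])
    for t in ("spentpen_center","rack","rack_seat","stand","freshpen_center","collar","sheet","bluepen_center","greenpen_center","tape","jar","spray","ink","eraser","brushpot"):
        print(n,t,[(np.round(r["xyz"]),round(r["confidence"],2)) for r in models.place_of(t,n)[:2]])
E
```

```text
{'time': 0.0, 'joint_pos': array([-8.09812908e+01,  7.51430003e+00,  8.53309173e+01,  5.71701137e-04,
        8.72608820e+01, -4.89370086e+00]), 'qd': array([-0.03907506,  0.06889292, -0.01985585, -0.0830146 ,  0.09453907,
       -0.05752851]), 'joint_efforts': array([-4.55940744e-04, -5.69403005e+01, -5.00555098e+01, -2.78490425e-04,
        1.46291495e-02,  3.65978778e-06]), 'tool_pos': array([ 144.18374869, -581.77460731,  192.93721694]), 'tcp_rot': array([-1.79894336e+02, -9.61996921e-03,  1.39123734e+01]), 'ft_force': array([-0.10608576,  0.51295743, -0.35823093]), 'wrist_torque': array([-0.05810896, -0.01429182, -0.00248038]), 'grip_force': 0.0, 'finger_gap': 85.25562418664569}
top [ 349.    3. 1480.] [ 0.07 -0.01 -1.  ] 419.830320789053
top spentpen_center [(array([582., -95.,  12.]), 0.52)]
top rack [(array([ 532., -298.,   -3.]), 0.64)]
top rack_seat [(array([ 530., -294.,   40.]), 0.94), (array([430., 453.,  -4.]), 0.41)]
top stand []
top freshpen_center [(array([481., 335.,  75.]), 0.43)]
top collar [(array([486.,   6.,  63.]), 0.49), (array([ 579., -520.,    0.]), 0.37)]

[... 821 characters left out ...]
2., -295.,   -0.]), 0.25)]
side stand [(array([485., 336.,   2.]), 0.59)]
side freshpen_center [(array([484., 336.,  71.]), 0.69), (array([488., 338.,   1.]), 0.21)]
side collar [(array([483.,   4.,  65.]), 0.5)]
side sheet [(array([572., -25.,   5.]), 0.87)]
side bluepen_center [(array([528., 334.,  77.]), 0.47)]
side greenpen_center [(array([441., 339.,  78.]), 0.68), (array([ 350., -122.,   -2.]), 0.16)]
side tape [(array([ 347., -122.,   -2.]), 0.71)]
side jar [(array([ 470., -476.,   -2.]), 0.81)]
side spray [(array([580., 515.,  -1.]), 0.97)]
side ink [(array([426., 453.,   1.]), 0.96)]
side eraser [(array([360., 136.,   3.]), 0.58)]
side brushpot [(array([ 576., -519.,    3.]), 0.61)]
```

View pics/top0.png

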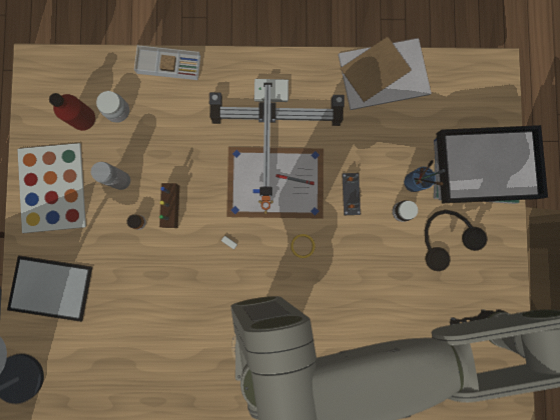

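View pics/side0.png

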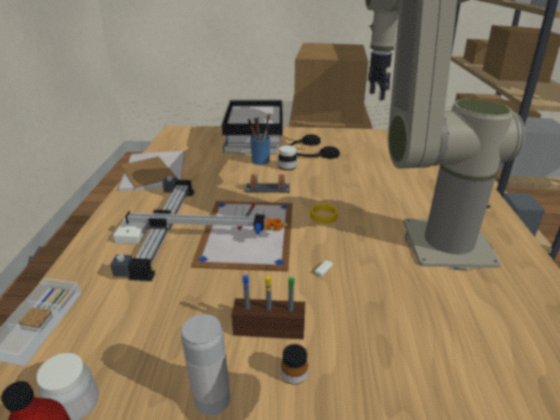

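The top view shows the spent pen at px (277–312, 175–185), the collar at (266,193), the rack at (351,193) and the stand at (170,205). The side view shows the same layout, with the yellow pen in the middle of the stand at (268,295).

```bash
cat >> h.py <<'E'
def plan(pos,yaw,n=5,tilt=None):
    """rows to go straight from the measured pose to pos with tool down at yaw (deg)"""
    s=sense(); p0=s["tool_pos"]; R0=Ro.from_euler('xyz',s["tcp_rot"],degrees=True)
    R1=Ro.from_euler('xyz',[180,0,yaw],degrees=True); rv=(R0.inv()*R1).as_rotvec()
    print("from",p0.round(1),s["tcp_rot"].round(2),"gap",round(s["finger_gap"],1),"t",round(s["time"],2),"F",s["ft_force"].round(1))
    for i in range(n):
        Ri=R0*Ro.from_rotvec(rv*i/n); print(list((Ri.inv().apply((np.array(pos)-p0)/n)).round(1))+list((rv/n).round(4)))
E
python3 - <<'E'
from h import *
print(np.array(eyes.get_calibration("wrist")["mount"]).round(2))
plan([500,-190,330],0,10)
E
```

```text
[[  -0.     -0.95   -0.31   79.84]
 [   1.     -0.     -0.      0.64]
 [   0.     -0.31    0.95 -179.69]
 [   0.      0.      0.      1.  ]]
from [ 144.3 -582.4  194. ] [-180.      0.     13.91] gap 85.5 t 1.6 F [ 0.4 -0.2 -0.5]
[np.float64(44.0), np.float64(-29.5), np.float64(-13.6), np.float64(-0.0), np.float64(0.0), np.float64(0.0243)]
[np.float64(43.2), np.float64(-30.6), np.float64(-13.6), np.float64(-0.0), np.float64(0.0), np.float64(0.0243)]
[np.float64(42.5), np.float64(-31.6), np.float64(-13.6), np.float64(-0.0), np.float64(0.0), np.float64(0.0243)]
[np.float64(41.7), np.float64(-32.7), np.float64(-13.6), np.float64(-0.0), np.float64(0.0), np.float64(0.0243)]
[np.float64(40.9), np.float64(-33.7), np.float64(-13.6), np.float64(-0.0), np.float64(0.0), np.float64(0.0243)]
[np.float64(40.1), np.float64(-34.6), np.float64(-13.6), np.float64(-0.0), np.float64(0.0), np.float64(0.0243)]
[np.float64(39.2), np.float64(-35.6), np.float64(-13.6), np.float64(-0.0), np.float64(0.0), np.float64(0.0243)]
[np.float64(38.3), np.float64(-36.5), np.float64(-13.6), np.float64(-0.0), np.float64(0.0), np.float64(0.0243)]
[np.float64(37.4), np.float64(-37.5), np.float64(-13.6), np.float64(-0.0), np.float64(0.0), np.float64(0.0243)]
[np.float64(36.5), np.float64(-38.4), np.float64(-13.6), np.float64(-0.0), np.float64(0.0), np.float64(0.0243)]
```

Emit:
apply_moves([
  [44,-29.5,-13.6,0,0,0.0243],
  [43.2,-30.6,-13.6,0,0,0.0243],
  [42.5,-31.6,-13.6,0,0,0.0243],
  [41.7,-32.7,-13.6,0,0,0.0243],
  [40.9,-33.7,-13.6,0,0,0.0243],
])

```text
time: 2.22
tool_pos: [323.1, -384.8, 262.6]
tcp_rot: [180.0, -0.0, 6.9]
ft_force: [0.2, -0.4, 0.2]
finger_gap: 85.2
grip_force: 0.0
```

Emit:
apply_moves([
  [40.1,-34.6,-13.6,0,0,0.0243],
  [39.2,-35.6,-13.6,0,0,0.0243],
  [38.3,-36.5,-13.6,0,0,0.0243],
  [37.4,-37.5,-13.6,0,0,0.0243],
  [36.5,-38.4,-13.6,0,0,0.0243],
])

```text
time: 2.85
tool_pos: [501.0, -188.6, 330.7]
tcp_rot: [180.0, -0.0, -0.1]
ft_force: [0.9, -1.2, 0.3]
finger_gap: 85.3
grip_force: 0.0
```

```bash
python3 - <<'E'
from h import *
print(sense()["tool_pos"],sense()["tcp_rot"])
p,d,K,D,W=snap("wrist"); save(p,"w1.png"); np.savez("w1",p=p,d=d,K=K,D=D,W=W)
for t in ("spentpen","collar","rack"):
    for r in models.cut_out(t,"wrist")[:1]:
        m=r["pixels"]; v,u=np.nonzero(m&(d>0)); X=at_d(np.c_[u,v],d[v,u],K,D,W)
        print(t,round(r["confidence"],2),len(u),(u.min(),u.max(),v.min(),v.max()),X.min(0).round(),X.max(0).round(),np.median(X,0).round())
        np.save("m_"+t,m)
E
```

```text
[ 501.02912848 -188.58056178  330.67773103] [ 1.79978873e+02 -3.26741945e-02 -5.70585865e-02]Traceback (most recent call last):
  File "<stdin>", line 5, in <module>
ValueError: it knows: bluepen_center, brushpot, collar, eraser, freshpen_center, freshpen_nib, greenpen_center, ink, jar, jaw, rack, rack_seat, sheet, spentpen_center, spray, stand, tape
```

View pics/w1.png

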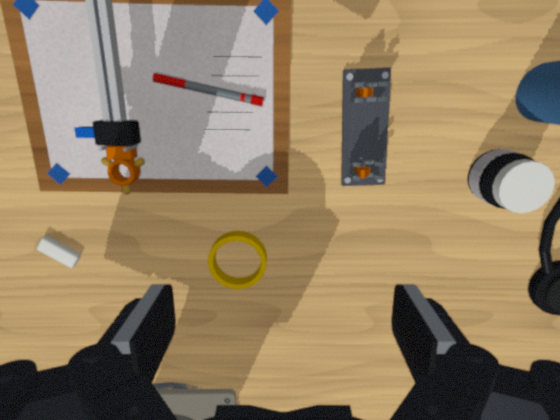

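The wrist picture shows the red-capped pen from (154,76) to (264,102), the collar bore at (124,170), and the rack between (342,68) and (390,187) with orange jaws at (366,92) and (364,171).

```bash
cat > seg.py <<'E'
from h import *
def pts(t,p,d,K,D,W,k=0):
    r=models.cut_out(t,"wrist")[k]; m=r["pixels"]; np.save("m_"+t,m); v,u=np.nonzero(m&(d>0)); X=at_d(np.c_[u,v],d[v,u],K,D,W)
    print(t,round(r["confidence"],2),len(u),(u.min(),u.max(),v.min(),v.max()),"z pct",np.percentile(X[:,2],[5,25,50,75,95]).round(1)); return m,X
def rect(m,z,K,D,W):
    v,u=np.nonzero(m); X=at_z(np.c_[u,v],z,K,D,W)[:,:2].astype(np.float32); r=cv2.minAreaRect(X); print(" rect c",np.round(r[0],1),"size",np.round(r[1],1),"ang",round(r[2],1)); return X
E
python3 - <<'E'
from seg import *
f=np.load("w1.npz"); a=[f[k] for k in "KDW"]; p,d=f["p"],f["d"]
eyes.snapshot("wrist")
m,X=pts("spentpen_center",p,d,*a); rect(m,11.5,*a)
m,X=pts("rack",p,d,*a); rect(m,8,*a)
for k in (0,1):
    try: m,X=pts("jaw",p,d,*a,k=k); rect(m,50,*a)
    except Exception as e: print(e)
m,X=pts("collar",p,d,*a); T=X[(X[:,2]>58)&(X[:,2]<70)]; print(T.min(0),T.max(0))
print(at_z([(124,170),(124,165)],64,*a), at_z([(154,76),(264,102)],11.5,*a))
E
```

```text
spentpen_center 0.8 962 (np.int64(158), np.int64(266), np.int64(77), np.int64(109)) z pct [ 4.9  6.8 15.4 16.6 17.7]
 rect c [ 578.8 -101.2] size [137.5  12.8] ang 77.1
rack 0.68 5318 (np.int64(345), np.int64(394), np.int64(72), np.int64(189)) z pct [-0.3  7.1  8.   9.4 47.4]
 rect c [ 528.8 -300.9] size [150.6  60. ] ang 2.3
jaw 0.45 134 (np.int64(360), np.int64(376), np.int64(93), np.int64(101)) z pct [ 8.  29.4 43.1 51.4 61.3]
 rect c [ 574.1 -288.4] size [18.9  8.9] ang 89.7
jaw 0.38 4155 (np.int64(470), np.int64(556), np.int64(153), np.int64(216)) z pct [ 0.1 44.4 73.5 74.9 76. ]
 rect c [ 467.8 -474.9] size [110.9  69.5] ang 66.9
collar 0.84 1172 (np.int64(107), np.int64(149), np.int64(150), np.int64(196)) z pct [ 4.2  6.6 55.3 62.7 64.4]
[471.90436032 -16.85831586  58.01318211] [514.82132409  20.55302731  66.14959941]
[[4.90999444e+02 1.21507269e+00 6.40000000e+01]
 [4.97032638e+02 3.99000726e-01 6.40000000e+01]] [[ 598.25140277  -29.49398145   11.5       ]
 [ 567.90753024 -165.11902421   11.5       ]]
```

```bash
cat >> seg.py <<'E'
def pen_red(p,K,D,W,z,lo,hi):
    """line through the red parts inside world box lo..hi (xy) at height z: ends of the pen"""
    h=cv2.cvtColor(p,cv2.COLOR_RGB2HSV); m=((h[...,0]<6)|(h[...,0]>172))&(h[...,1]>150)&(h[...,2]>70)
    v,u=np.nonzero(m); X=at_z(np.c_[u,v],z,K,D,W)[:,:2]; X=X[((X>lo)&(X<hi)).all(1)]
    r=cv2.minAreaRect(X.astype(np.float32)); c=np.array(r[0]); q=np.linalg.svd(X-c,full_matrices=False)[2][0]; t=(X-c)@q
    print("pen c",c.round(1),"size",np.round(r[1],1),"dir deg",round(np.degrees(np.arctan2(q[1],q[0])),1),"ext",t.min().round(1),t.max().round(1),len(X)); return c,q
def rack_fit(d,K,D,W,c):
    v,u=np.nonzero(d>0); X=at_d(np.c_[u,v],d[v,u],K,D,W); X=X[(abs(X[:,0]-c[0])<95)&(abs(X[:,1]-c[1])<50)]
    for n,l,h in (("plate",5,11),("forks",30,70)):
        Y=X[(X[:,2]>l)&(X[:,2]<h)]; r=cv2.minAreaRect(Y[:,:2].astype(np.float32)); print(n,len(Y),np.round(r[0],1),np.round(r[1],1),round(r[2],1),"z",np.percentile(Y[:,2],[5,50,95]).round(1))
def collar_fit(p,K,D,W,c,z=64):
    """centre of the dark bore seen inside the orange, ring outline at z"""
    h=cv2.cvtColor(p,cv2.COLOR_RGB2HSV); m=((h[...,0]>5)&(h[...,0]<17)&(h[...,1]>190)&(h[...,2]>90)).astype(np.uint8)
    v,u=np.nonzero(m); X=at_z(np.c_[u,v],z,K,D,W)[:,:2]; k=(abs(X-c)<45).all(1); print("orange",k.sum(),X[k].min(0).round(1),X[k].max(0).round(1))
    return m
E
python3 - <<'E'
from seg import *
f=np.load("w1.npz"); a=[f[k] for k in "KDW"]; p,d=f["p"],f["d"]
pen_red(p,*a,11.5,[520,-190],[640,-15]); rack_fit(d,*a,[530,-296]); collar_fit(p,*a,[488,2])
plan([581,-97,170],77.5,10)
E
```

```text
pen c [583.5 -95.5] size [137.3  10.2] dir deg 78.1 ext -68.7 68.7 366
plate 4210 [ 533.1 -296.5] [150.   59.9] 2.2 z [6.3 7.8 9.5]
forks 797 [ 533.2 -294.6] [116.5  38.4] 2.2 z [30.9 45.2 60.8]
orange 813 [472.6 -15.8] [519.5  20.5]
from [ 499.3 -190.8  329.5] [-1.8e+02  5.0e-02 -7.0e-02] gap 85.3 t 3.2 F [-0.3  0.7 -0.3]
[np.float64(8.2), np.float64(-9.4), np.float64(15.9), np.float64(-0.0001), np.float64(0.0001), np.float64(-0.1354)]
[np.float64(9.4), np.float64(-8.2), np.float64(15.9), np.float64(-0.0001), np.float64(0.0001), np.float64(-0.1354)]
[np.float64(10.4), np.float64(-6.9), np.float64(15.9), np.float64(-0.0001), np.float64(0.0001), np.float64(-0.1354)]
[np.float64(11.2), np.float64(-5.4), np.float64(15.9), np.float64(-0.0001), np.float64(0.0001), np.float64(-0.1354)]
[np.float64(11.8), np.float64(-3.8), np.float64(15.9), np.float64(-0.0001), np.float64(0.0001), np.float64(-0.1354)]
[np.float64(12.3), np.float64(-2.2), np.float64(15.9), np.float64(-0.0001), np.float64(0.0001), np.float64(-0.1354)]
[np.float64(12.4), np.float64(-0.5), np.float64(15.9), np.float64(-0.0001), np.float64(0.0001), np.float64(-0.1354)]
[np.float64(12.4), np.float64(1.1), np.float64(15.9), np.float64(-0.0001), np.float64(0.0001), np.float64(-0.1354)]
[np.float64(12.1), np.float64(2.8), np.float64(15.9), np.float64(-0.0001), np.float64(0.0001), np.float64(-0.1354)]
[np.float64(11.6), np.float64(4.4), np.float64(15.9), np.float64(-0.0001), np.float64(0.0001), np.float64(-0.1354)]
```

Emit:
apply_moves([
  [8.5,-9.4,15.9,0,0,-0.1364],
  [9.7,-8.2,15.9,0,0,-0.1364],
  [10.7,-6.9,15.9,0,0,-0.1364],
  [11.4,-5.4,15.9,0,0,-0.1364],
  [12,-3.8,15.9,0,0,-0.1364],
])

```text
time: 3.82
tool_pos: [541.4, -143.8, 249.6]
tcp_rot: [-180.0, 0.0, 39.2]
ft_force: [-0.2, -0.2, -0.0]
finger_gap: 85.4
grip_force: 0.0
```

Emit:
apply_moves([
  [12.5,-2.2,15.9,0,0,-0.1364],
  [12.6,-0.5,15.9,0,0,-0.1364],
  [12.6,1.1,15.9,0,0,-0.1364],
  [12.1,2.8,15.9,0,0,-0.1364],
  [11.8,4.4,15.9,0,0,-0.1364],
], fingers=45)

```text
time: 4.45
tool_pos: [582.5, -96.1, 170.1]
tcp_rot: [-180.0, 0.0, 78.3]
ft_force: [0.4, 0.2, 0.3]
finger_gap: 44.7
grip_force: 0.0
```

Emit:
apply_moves([
  [0,0,0,0,0,0],
  [0,0,0,0,0,0],
  [0,0,0,0,0,0],
  [0,0,0,0,0,0],
  [0,0,0,0,0,0],
])

```text
time: 5.08
tool_pos: [583.1, -95.1, 171.4]
tcp_rot: [180.0, 0.0, 78.1]
ft_force: [0.8, -0.4, 0.1]
finger_gap: 44.9
grip_force: 0.0
```

```bash
python3 - <<'E'
from seg import *
p,d,K,D,W=snap("wrist"); save(p,"w2.png"); np.savez("w2",p=p,d=d,K=K,D=D,W=W); a=(K,D,W)
c,q=pen_red(p,*a,11.5,[520,-190],[640,-15])
v,u=np.nonzero(d>0); X=at_d(np.c_[u,v],d[v,u],*a); t=(X[:,:2]-c)@q; n=(X[:,:2]-c)@[-q[1],q[0]]
Y=X[(abs(t)<65)&(abs(n)<2)]; print("top of pen z",np.percentile(Y[:,2],[10,50,90])); Y=X[(abs(t)<65)&(abs(n)>12)&(abs(n)<25)]; print("sheet z",np.percentile(Y[:,2],[10,50,90]))
rack_fit(d,*a,[533,-296]); collar_fit(p,*a,[488,2]); s=sense(); print(s["tool_pos"],s["tcp_rot"],s["finger_gap"])
E
```

```text
pen c [582.6 -97.2] size [138.    9.8] dir deg -102.2 ext -69.0 69.0 671
top of pen z [ 15.80466848  16.93218435 284.34672393]
sheet z [  5.51581438 248.43866677 289.04151203]
plate 4310 [ 533.3 -296. ] [149.6  61.5] 1.9 z [6.4 7.8 9.2]
forks 1370 [ 532.7 -293.3] [116.9  38.3] 1.6 z [31.  42.3 60.3]
orange 2086 [472.9  -9.8] [519.5  22.9]
[583.09199657 -94.96913703 171.29027825] [1.79974405e+02 1.75007464e-03 7.81184245e+01] 45.00321068443969
```

View pics/w2.png

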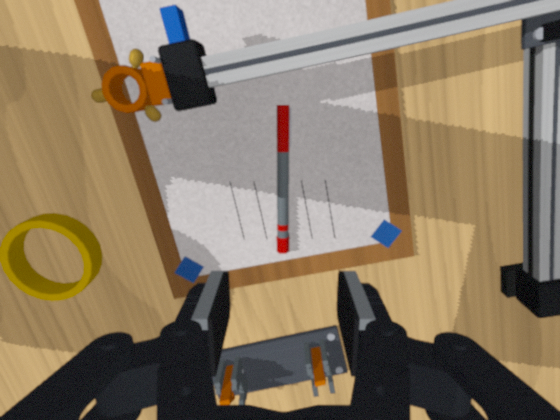

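Pen lies between the fingers at px (283,105)–(283,252); the rack is at the bottom, the collar bore at (125,88). All heights match the text.

Emit:
apply_moves([
  [-0.4,0,25,0,0,0],
  [-0.4,0,25,0,0,0],
  [-0.4,0,25,0,0,0],
  [-0.4,0,25,0,0,0],
  [-0.4,0,25,0,0,0],
])

```text
time: 5.75
tool_pos: [582.6, -96.8, 45.3]
tcp_rot: [180.0, 0.0, 78.1]
ft_force: [0.1, -0.2, -0.6]
finger_gap: 45.2
grip_force: 0.0
```

Emit:
apply_moves([
  [0,0,15,0,0,0],
  [0,0,10,0,0,0],
  [0,0,7,0,0,0],
  [0,0,4,0,0,0],
  [0,0,0,0,0,0],
])

```text
time: 6.38
tool_pos: [582.7, -96.9, 10.2]
tcp_rot: [180.0, 0.0, 78.1]
ft_force: [-0.7, 0.1, -0.2]
finger_gap: 44.8
grip_force: 0.0
```

```bash
python3 - <<'E'
from h import *
for i in range(4):
    p,d,K,D,W=snap("wrist"); s=sense(); print(s["tool_pos"].round(2),s["tcp_rot"].round(2),s["ft_force"].round(1))
save(p,"w3.png")
E
```

```text
[582.92 -96.91  10.42] [179.96   0.    78.14] [-1.   0.9 -0.7]
[583.03 -96.95  10.58] [179.95   0.    78.14] [-0.1 -1.1 -0.1]
[583.05 -96.95  10.59] [179.94   0.    78.14] [-0.6  0.8  1.2]
[583.02 -96.93  10.57] [179.95   0.    78.14] [ 0.1 -1.1 -0.3]
```

Emit:
apply_moves([
  [0,0,2,0,0,0],
  [0,0,1,0,0,0],
  [0,0,0,0,0,0],
  [0,0,0,0,0,0],
  [0,0,0,0,0,0],
])

```text
time: 7.2
tool_pos: [582.6, -96.8, 7.0]
tcp_rot: [180.0, -0.0, 78.1]
ft_force: [-0.4, -0.0, -0.2]
finger_gap: 45.0
grip_force: 0.0
```

Emit:
apply_moves([
  [0,0,0,0,0,0],
  [0,0,0,0,0,0],
  [0,0,0,0,0,0],
  [0,0,0,0,0,0],
  [0,0,0,0,0,0],
], fingers=0, grip_force=80)

```text
time: 7.82
tool_pos: [582.6, -96.8, 7.0]
tcp_rot: [180.0, -0.0, 78.1]
ft_force: [-0.2, -0.0, -0.3]
finger_gap: -0.3
grip_force: 0.0
```

Emit:
apply_moves([
  [0,0,-5,0,0,0],
  [0,0,-15,0,0,0],
  [0,0,-30,0,0,0],
  [0,0,-30,0,0,0],
  [0,0,-25,0,0,0],
])

```text
time: 8.45
tool_pos: [583.4, -97.0, 114.9]
tcp_rot: [179.9, 0.0, 78.1]
ft_force: [0.2, -0.0, -0.3]
finger_gap: -0.0
grip_force: 0.0
```

```bash
python3 - <<'E'
from h import *
plan([533,-295,110],2,10)
E
```

```text
from [583.4 -97.  114.9] [1.7986e+02 1.0000e-02 7.8140e+01] gap -0.0 t 8.45 F [ 0.2 -0.  -0.3]
[np.float64(-20.4), np.float64(-0.9), np.float64(0.5), np.float64(0.0002), np.float64(-0.0001), np.float64(0.1329)]
[np.float64(-20.3), np.float64(1.9), np.float64(0.5), np.float64(0.0002), np.float64(-0.0001), np.float64(0.1329)]
[np.float64(-19.9), np.float64(4.5), np.float64(0.5), np.float64(0.0002), np.float64(-0.0001), np.float64(0.1329)]
[np.float64(-19.1), np.float64(7.1), np.float64(0.5), np.float64(0.0002), np.float64(-0.0001), np.float64(0.1329)]
[np.float64(-18.0), np.float64(9.6), np.float64(0.5), np.float64(0.0002), np.float64(-0.0001), np.float64(0.1329)]
[np.float64(-16.6), np.float64(11.9), np.float64(0.5), np.float64(0.0002), np.float64(-0.0001), np.float64(0.1329)]
[np.float64(-14.9), np.float64(14.0), np.float64(0.5), np.float64(0.0002), np.float64(-0.0001), np.float64(0.1329)]
[np.float64(-12.9), np.float64(15.9), np.float64(0.5), np.float64(0.0002), np.float64(-0.0001), np.float64(0.1329)]
[np.float64(-10.7), np.float64(17.4), np.float64(0.5), np.float64(0.0002), np.float64(-0.0001), np.float64(0.1329)]
[np.float64(-8.3), np.float64(18.7), np.float64(0.5), np.float64(0.0002), np.float64(-0.0001), np.float64(0.1329)]
```

The fingers closed on nothing, so I'll look again.

```bash
python3 - <<'E'
from seg import *
p,d,K,D,W=snap("wrist"); save(p,"w4.png"); np.savez("w4",p=p,d=d,K=K,D=D,W=W); a=(K,D,W)
pen_red(p,*a,11.5,[500,-200],[660,-15])
E
```

```text
pen c [584.1 -93. ] size [129.5  10.7] dir deg -101.8 ext -64.7 64.7 887
```

View pics/w4.png

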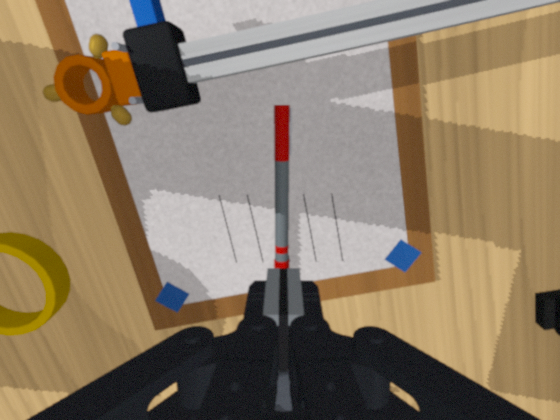

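View pics/w3.png

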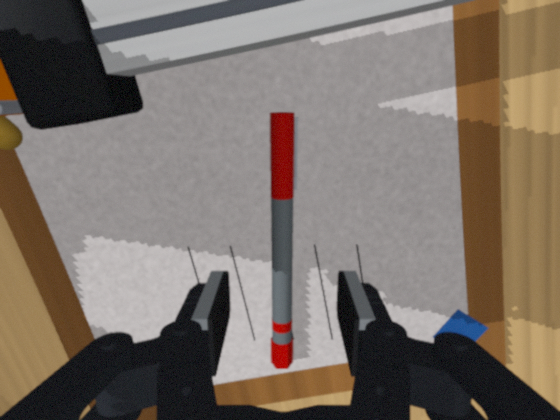

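```bash
python3 - <<'E'
from seg import *
M=np.array(eyes.get_calibration("wrist")["mount"])
for n in ("w2","w4"):
    f=np.load(n+".npz"); K,D,d=f["K"],f["D"],f["d"]
    print(n,[proj([0,0,-z],K,D,M).round().tolist() for z in (0,4,19,30)], "tip y±5",proj([[0,5,0],[0,-5,0]],K,D,M).round().tolist())
    v,u=np.nonzero((d>0)&(d<250)); X=at_d(np.c_[u,v],d[v,u],K,D,M)   # tool coords
    X=X[(X[:,2]>-40)]; print("finger pts",len(X),X.min(0).round(1),X.max(0).round(1),np.percentile(X[:,2],[50,90,99]).round(1))
    Y=X[X[:,2]>X[:,2].max()-4]; print("lowest",Y.min(0).round(1),Y.max(0).round(1))
    print([ (r,np.round(at_d([[283,r]],[d[r,283]],K,D,M)[0],1).tolist()) for r in range(262,320,6)])
E
```

```text
w2 [[[282.0, 251.0]], [[282.0, 254.0]], [[282.0, 267.0]], [[282.0, 279.0]]] tip y±5 [[291.0, 251.0], [272.0, 251.0]]
finger pts 21 [ -4.6 -22.2 -40. ] [132.7 164.6 100.5] [-39.5 -38.9  72.7]
lowest [132.7 164.6 100.5] [132.7 164.6 100.5]
[(262, [-85.3, 0.4, 167.0]), (268, [-91.4, 0.4, 165.8]), (274, [-98.1, 0.4, 165.6]), (280, [-108.0, 0.4, 171.5]), (286, [-114.6, 0.4, 170.6]), (292, [-121.3, 0.4, 170.1]), (298, [-129.5, 0.4, 171.8]), (304, [-136.3, 0.4, 171.1]), (310, [-143.9, 0.4, 171.7]), (316, [-152.6, 0.4, 173.8])]
w4 [[[282.0, 251.0]], [[282.0, 254.0]], [[282.0, 267.0]], [[282.0, 279.0]]] tip y±5 [[291.0, 251.0], [272.0, 251.0]]
finger pts 22895 [   9.8 -143.7  -39.5] [128.1 155.9  75.2] [47.2 56.1 67. ]
lowest [  65.8 -126.    71.2] [  97.6 -110.5   75.2]
[(262, [-53.1, 0.5, 98.9]), (268, [10.9, 0.6, -41.6]), (274, [10.6, 0.6, -46.3]), (280, [10.7, 0.6, -51.5]), (286, [10.4, 0.6, -55.5]), (292, [10.5, 0.6, -60.1]), (298, [10.7, 0.6, -64.6]), (304, [10.8, 0.6, -68.5]), (310, [10.7, 0.6, -72.0]), (316, [10.2, 0.6, -74.7])]
```

```bash
python3 - <<'E'
from seg import *
M=np.array(eyes.get_calibration("wrist")["mount"])
for n in ("w1","w2","w4"):
    f=np.load(n+".npz"); K,D,d=f["K"],f["D"],f["d"]
    v,u=np.nonzero((d>0)&(d<250)); X=at_d(np.c_[u,v],d[v,u],K,D,M)
    k=(X[:,2]>-75)&(X[:,2]<-15)&(X[:,0]<20)&(X[:,0]>-30); X=X[k]; 
    o=np.argsort(-X[:,2])[:8]; print(n,X[o].round(1).tolist()); print(np.c_[u,v][k][o].tolist())
    for s in (1,-1):
        Y=X[(X[:,1]*s>0)&(X[:,2]>-52)]; print(s,"y range",Y[:,1].min().round(1),Y[:,1].max().round(1),"x",Y[:,0].min().round(1),Y[:,0].max().round(1))
E
```

```text
w1 [[2.0, 43.6, -49.6], [4.7, 43.7, -49.8], [3.0, 43.5, -49.9], [0.4, -42.4, -50.0], [-1.8, -42.2, -50.1], [-6.3, 43.4, -50.1], [-2.6, 43.5, -50.1], [-5.8, 43.4, -50.2]]
[[393, 298], [394, 292], [393, 296], [173, 302], [174, 307], [391, 317], [392, 309], [391, 316]]
1 y range 43.0 43.7 x -9.9 7.8
-1 y range -42.5 -41.7 x -10.3 8.4
w2 [[-0.1, 23.4, -38.3], [-0.2, -22.1, -38.9], [0.0, 23.3, -39.3], [-3.8, 23.4, -39.3], [7.5, 23.4, -39.3], [6.1, 23.4, -39.4], [-1.8, 23.4, -39.4], [-0.4, 23.3, -39.4]]
[[337, 288], [229, 289], [337, 289], [337, 297], [338, 273], [338, 276], [337, 293], [337, 290]]
1 y range 23.1 36.9 x -11.8 11.9
-1 y range -35.4 -21.7 x -11.2 11.5
w4 [[9.8, -2.3, -39.5], [10.1, -3.9, -40.1], [10.2, -4.3, -40.4], [10.3, -0.6, -40.4], [10.4, -1.0, -40.6], [10.4, -3.5, -40.7], [10.5, -0.2, -40.8], [10.5, -4.7, -40.8]]
[[276, 268], [272, 268], [271, 268], [280, 268], [279, 268], [273, 268], [281, 268], [270, 268]]
1 y range 0.2 14.3 x 5.9 11.5
-1 y range -13.1 -0.1 x 6.0 11.5
```

The camera's view of the fingers (gap scale and depth agree) puts the real fingertips about 38 mm behind the reported TCP. They closed in the air above the pen. I'll descend with that correction, watching the force.

Emit:
apply_moves([
  [0,-0.6,25,0,0,0],
  [0,0,25,0,0,0],
  [0,0,25,0,0,0],
  [0,0,25,0,0,0],
  [0,0,15,0,0,0],
], fingers=35)

```text
time: 9.12
tool_pos: [581.5, -96.6, -3.8]
tcp_rot: [-179.9, -0.0, 78.1]
ft_force: [-0.5, -0.1, 1.3]
finger_gap: 34.8
grip_force: 0.0
```

Emit:
apply_moves([
  [0,0,10,0,0,0],
  [0,0,6,0,0,0],
  [0,0,4,0,0,0],
  [0,0,3,0,0,0],
  [0,0,0,0,0,0],
])

```text
time: 9.75
tool_pos: [582.1, -96.7, -25.9]
tcp_rot: [180.0, 0.0, 78.1]
ft_force: [0.1, 0.2, -0.0]
finger_gap: 34.9
grip_force: 0.0
```

```bash
python3 - <<'E'
from seg import *
M=np.array(eyes.get_calibration("wrist")["mount"])
p,d,K,D,W=snap("wrist"); s=sense(); print(s["tool_pos"].round(2),s["ft_force"].round(1),s["finger_gap"])
save(p,"w5.png"); np.savez("w5",p=p,d=d,K=K,D=D,W=W)
h=cv2.cvtColor(p,cv2.COLOR_RGB2HSV)
v,u=np.nonzero((d>0)&(d<250)); X=at_d(np.c_[u,v],d[v,u],K,D,M)
for s in (1,-1):
    k=(X[:,1]*s>10)&(X[:,1]*s<24)&(abs(X[:,0])<12); print(s,"between: z",np.percentile(X[k][:,2],[1,10,50,90,99]).round(1))
k=(abs(X[:,1]-.6)<3)&(X[:,0]>15)&(X[:,0]<45); print("pen top tool z",np.percentile(X[k][:,2],[5,50,95]).round(1))
k=(abs(X[:,1]-.6)>12)&(abs(X[:,1])<20)&(X[:,0]>15)&(X[:,0]<45); print("sheet tool z",np.percentile(X[k][:,2],[5,50,95]).round(1))
E
```

```text
[582.19 -96.74 -25.76] [ 0.2  0.7 -0.3] 35.24830388211767
1 between: z [-113.5  -92.4  -63.3  -31.5  -30.7]
-1 between: z [-112.3  -91.   -64.5  -31.5  -30.7]
pen top tool z [-43.6 -42.5 -41.4]
sheet tool z [-119.5 -107.2  -31. ]
```

View pics/w5.png

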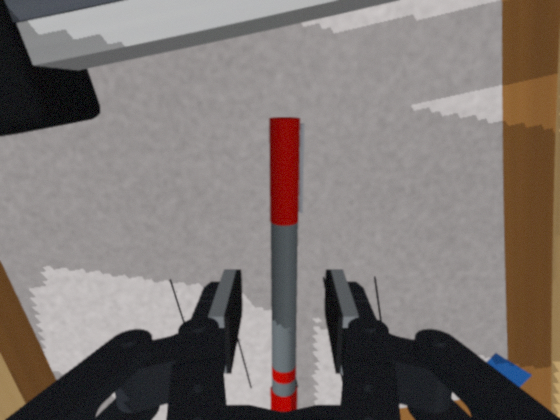

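The fingers straddle the pen (axis at px 284), with sheet at tool z −31 and pen top at −42.5. I'll go 4.5 mm lower and close.

Emit:
apply_moves([
  [0,0,2,0,0,0],
  [0,0,1.5,0,0,0],
  [0,0,1,0,0,0],
  [0,0,0,0,0,0],
  [0,0,0,0,0,0],
])

```text
time: 10.42
tool_pos: [582.0, -96.7, -30.5]
tcp_rot: [-180.0, 0.0, 78.1]
ft_force: [-0.1, 0.2, -0.8]
finger_gap: 35.0
grip_force: 0.0
```

Emit:
apply_moves([
  [0,0,0,0,0,0],
  [0,0,0,0,0,0],
  [0,0,0,0,0,0],
  [0,0,0,0,0,0],
  [0,0,0,0,0,0],
], fingers=0, grip_force=80)

```text
time: 11.05
tool_pos: [582.3, -96.8, -30.2]
tcp_rot: [180.0, 0.0, 78.1]
ft_force: [-1.6, -0.8, 4.4]
finger_gap: 7.2
grip_force: 78.8
```

Gap 7.2 mm means the tips sit above the pen's widest part. I'll open, go lower and watch the force.

Emit:
apply_moves([
  [0,0,0,0,0,0],
  [0,0,0,0,0,0],
  [0,0,2,0,0,0],
  [0,0,2,0,0,0],
  [0,0,0,0,0,0],
], fingers=30)

```text
time: 11.68
tool_pos: [582.1, -96.7, -31.8]
tcp_rot: [-180.0, 0.0, 78.2]
ft_force: [-14.4, 2.3, 28.0]
finger_gap: 29.7
grip_force: 13.9
```

```bash
python3 - <<'E'
from seg import *
M=np.array(eyes.get_calibration("wrist")["mount"])
p,d,K,D,W=snap("wrist"); s=sense(); print(s["tool_pos"].round(2),s["ft_force"].round(1),s["finger_gap"])
save(p,"w6.png")
v,u=np.nonzero((d>0)&(d<250)); X=at_d(np.c_[u,v],d[v,u],K,D,M)
for y0,y1 in ((-25,-16),(-13,-8),(-2,3),(8,13),(16,25)):
    k=(X[:,1]>y0)&(X[:,1]<y1)&(abs(X[:,0])<11); print(y0,"z max",np.percentile(X[k][:,2],[50,90,98,100]).round(1))
k=(X[:,0]>15)&(X[:,0]<45)&(X[:,2]>-50); k&=X[:,2]<-36; print("pen y",np.percentile(X[k][:,1],[2,50,98]).round(1),"z",np.percentile(X[k][:,2],[5,50]).round(1))
E
```

```text
[582.07 -96.72 -31.82] [-14.5   2.1  27.6] 29.994358767831756
-25 z max [-62.1 -37.9 -37.  -36.1]
-13 z max [-37.8 -37.  -36.5 -36. ]
-2 z max [-48.6 -47.7 -47.2 -46.5]
8 z max [-38.  -37.  -36.6 -36. ]
16 z max [-68.3 -42.3 -37.1 -36.1]
pen y [-106.4   -2.   104.7] z [-45.6 -37.6]
```

View pics/w6.png

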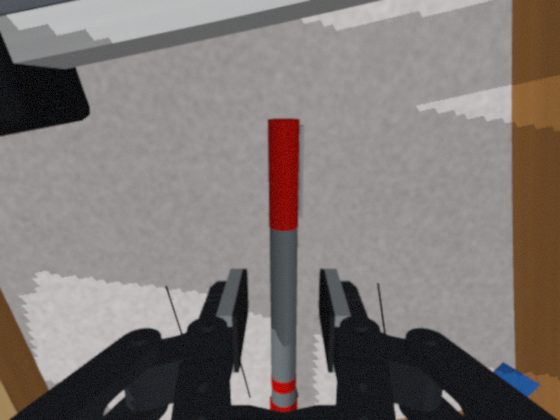

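The pen is still centred between the fingers (px 284), and the tips rest on the sheet. I'll rise just clear of the paper, grip and lift.

Emit:
apply_moves([
  [0,0,-3,0,0,0],
  [0,0,0,0,0,0],
  [0,0,0,0,0,0],
  [0,0,0,0,0,0],
  [0,0,0,0,0,0],
])

```text
time: 12.35
tool_pos: [582.0, -96.7, -31.7]
tcp_rot: [-180.0, 0.0, 78.1]
ft_force: [0.2, 0.4, 0.8]
finger_gap: 30.3
grip_force: 0.6
```

Emit:
apply_moves([
  [0,0,0,0,0,0],
  [0,0,0,0,0,0],
  [0,0,0,0,0,0],
  [0,0,0,0,0,0],
  [0,0,0,0,0,0],
], fingers=0, grip_force=80)

```text
time: 12.98
tool_pos: [582.7, -96.9, -30.7]
tcp_rot: [179.9, 0.0, 78.1]
ft_force: [-2.1, -0.4, 6.8]
finger_gap: 7.5
grip_force: 78.7
```

Emit:
apply_moves([
  [0,0,-3,0,0,0],
  [0,0,-12,0,0,0],
  [0,0,-20,0,0,0],
  [0,0,-25,0,0,0],
  [0,0,-20,0,0,0],
])

```text
time: 13.6
tool_pos: [582.9, -96.9, 51.2]
tcp_rot: [179.9, 0.0, 78.1]
ft_force: [0.1, -0.7, -0.1]
finger_gap: 7.4
grip_force: 78.3
```

```bash
python3 - <<'E'
from seg import *
M=np.array(eyes.get_calibration("wrist")["mount"])
p,d,K,D,W=snap("wrist"); s=sense(); print(s["tool_pos"].round(2),s["ft_force"].round(1),s["finger_gap"],s["grip_force"])
save(p,"w7.png"); np.savez("w7",p=p,d=d,K=K,D=D,W=W)
v,u=np.nonzero((d>0)&(d<200)); X=at_d(np.c_[u,v],d[v,u],K,D,M)
k=(X[:,0]>16)&(X[:,0]<75)&(abs(X[:,1])<15)&(X[:,2]>-60)&(X[:,2]<-20); Y=X[k]; print(len(Y),"x max",Y[:,0].max())
for a in range(16,75,10):
    Z=Y[(Y[:,0]>a)&(Y[:,0]<a+10)]
    if len(Z): print(a,"y",np.percentile(Z[:,1],[2,50,98]).round(1),"top z",np.percentile(Z[:,2],[3,50,97]).round(1))
E
```

```text
[584.67 -97.34  54.05] [2.1 0.6 2.5] 7.99900258490476 78.33001613616943
4679 x max 69.823577547705
16 y [-4.5  0.6  6.1] top z [-48.1 -46.5 -43.1]
26 y [-4.4  1.   7.1] top z [-48.3 -46.6 -43. ]
36 y [-4.6  1.4  7.7] top z [-48.3 -46.6 -42.9]
46 y [-4.5  1.7  7.9] top z [-48.3 -46.6 -43.3]
56 y [-4.8  1.4  7.8] top z [-48.3 -46.5 -42.4]
66 y [-5.   1.   7.4] top z [-48.3 -46.5 -39.1]
```

The pen is held level: its axis is 42.5 mm behind the TCP, its centre +0.8 mm along tool x.

```bash
python3 - <<'E'
from h import *
plan([532.3,-295.5,56],2,10)
E
```

```text
from [584.7 -97.3  54. ] [1.7965e+02 2.0000e-02 7.8140e+01] gap 8.0 t 13.65 F [2.1 0.6 2.5]
[np.float64(-20.5), np.float64(-1.1), np.float64(-0.2), np.float64(0.0005), np.float64(-0.0004), np.float64(0.1329)]
[np.float64(-20.4), np.float64(1.7), np.float64(-0.2), np.float64(0.0005), np.float64(-0.0004), np.float64(0.1329)]
[np.float64(-20.0), np.float64(4.4), np.float64(-0.2), np.float64(0.0005), np.float64(-0.0004), np.float64(0.1329)]
[np.float64(-19.3), np.float64(7.0), np.float64(-0.2), np.float64(0.0005), np.float64(-0.0004), np.float64(0.1329)]
[np.float64(-18.2), np.float64(9.5), np.float64(-0.2), np.float64(0.0005), np.float64(-0.0004), np.float64(0.1329)]
[np.float64(-16.8), np.float64(11.8), np.float64(-0.2), np.float64(0.0005), np.float64(-0.0004), np.float64(0.1329)]
[np.float64(-15.1), np.float64(13.9), np.float64(-0.2), np.float64(0.0005), np.float64(-0.0004), np.float64(0.1329)]
[np.float64(-13.1), np.float64(15.8), np.float64(-0.2), np.float64(0.0005), np.float64(-0.0004), np.float64(0.1329)]
[np.float64(-10.9), np.float64(17.4), np.float64(-0.2), np.float64(0.0005), np.float64(-0.0004), np.float64(0.1329)]
[np.float64(-8.5), np.float64(18.7), np.float64(-0.2), np.float64(0.0005), np.float64(-0.0004), np.float64(0.1329)]
```

Emit:
apply_moves([
  [-20.4,-1,-0.2,0,0,0.1329],
  [-20.3,1.8,-0.2,0,0,0.1329],
  [-19.9,4.4,-0.2,0,0,0.1329],
  [-19.1,7,-0.2,0,0,0.1329],
  [-18,9.5,-0.2,0,0,0.1329],
])

```text
time: 14.28
tool_pos: [556.2, -195.9, 49.7]
tcp_rot: [180.0, -0.0, 39.8]
ft_force: [0.6, -0.6, 1.1]
finger_gap: 7.3
grip_force: 78.4
```

Emit:
apply_moves([
  [-16.6,11.8,-0.2,0,0,0.1329],
  [-14.9,13.9,-0.2,0,0,0.1329],
  [-12.9,15.8,-0.2,0,0,0.1329],
  [-10.7,17.4,-0.2,0,0,0.1329],
  [-8.3,18.7,-0.2,0,0,0.1329],
])

```text
time: 14.9
tool_pos: [530.8, -294.7, 50.7]
tcp_rot: [180.0, -0.0, 1.7]
ft_force: [0.6, -0.5, -0.3]
finger_gap: 7.2
grip_force: 78.3
```

Emit:
apply_moves([
  [0,0,0,0,0,0],
  [0,0,0,0,0,0],
  [0,0,0,0,0,0],
  [0,0,0,0,0,0],
  [0,0,0,0,0,0],
])

```text
time: 15.52
tool_pos: [531.1, -293.7, 50.5]
tcp_rot: [-180.0, 0.0, 2.0]
ft_force: [-0.1, -0.2, -1.0]
finger_gap: 7.4
grip_force: 78.4
```

```bash
python3 - <<'E'
from seg import *
p,d,K,D,W=snap("wrist"); s=sense(); print(s["tool_pos"].round(2),s["tcp_rot"].round(2),s["finger_gap"],s["time"])
save(p,"w8.png"); np.savez("w8",p=p,d=d,K=K,D=D,W=W); a=(K,D,W); M=np.array(eyes.get_calibration("wrist")["mount"])
rack_fit(d,*a,[533,-296])
v,u=np.nonzero(d>0); X=at_d(np.c_[u,v],d[v,u],*a)
k=(X[:,2]>92)&(X[:,2]<108)&(X[:,0]>545)&(abs(X[:,1]+296)<15); Y=X[k]
for x in range(550,605,10):
    Z=Y[abs(Y[:,0]-x)<5]
    if len(Z): print("pen at x",x,"y edges",np.percentile(Z[:,1],[2,98]).round(1),"ztop",np.percentile(Z[:,2],95).round(1))
print("pen xmax",Y[:,0].max())
k=(abs(X[:,0]-533)<85)&(abs(X[:,1]+296)<45)&(X[:,2]>5)&(X[:,2]<10); Y=X[k]
for x in range(550,605,10):
    Z=Y[abs(Y[:,0]-x)<5]; print("plate at",x,Z[:,1].min().round(1),Z[:,1].max().round(1))
E
```

```text
[ 531.08 -293.86   50.52] [-180.      0.      2.03] 7.466050733534494 15.575
plate 10862 [ 544.5 -295.9] [126.9  60.6] 1.9 z [6.6 7.8 9.1]
forks 1364 [ 580.2 -292.9] [22.1 38.7] 2.0 z [34.  46.  61.1]
pen at x 550 y edges [-299.  -288.4] ztop 98.5
pen at x 560 y edges [-298.7 -288.2] ztop 98.6
pen at x 570 y edges [-300.2 -288. ] ztop 98.7
pen at x 580 y edges [-299.8 -287.3] ztop 98.7
pen at x 590 y edges [-299.6 -287. ] ztop 98.7
pen at x 600 y edges [-299.1 -286.6] ztop 98.7
pen xmax 601.9264782010194
plate at 550 -326.2 -265.7
plate at 560 -325.7 -265.1
plate at 570 -325.2 -265.2
plate at 580 -324.8 -264.6
plate at 590 -324.8 -264.1
plate at 600 -324.3 -264.2
```

View pics/w8.png

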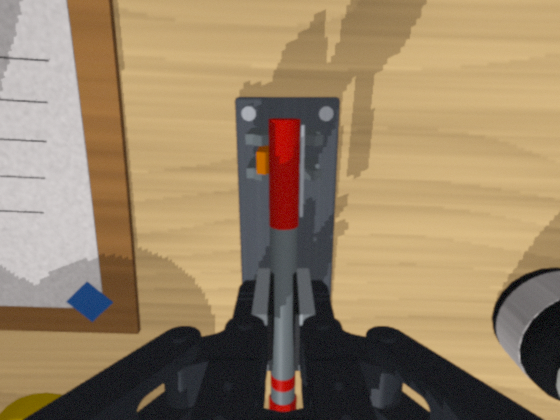

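The pen is over the rack, parallel to it, with the cap at px (284,120–228) and the plate from 237 to 338. It sits about 1.6 mm to the +y side, so I'll shift it and go down.

Emit:
apply_moves([
  [0,1.6,5,0,0,0],
  [0,0,10,0,0,0],
  [0,0,8,0,0,0],
  [0,0,4,0,0,0],
  [0,0,4,0,0,0],
])

```text
time: 16.2
tool_pos: [531.0, -295.7, 19.1]
tcp_rot: [-180.0, 0.0, 2.0]
ft_force: [-0.4, -0.1, -0.0]
finger_gap: 7.7
grip_force: 78.4
```

Emit:
apply_moves([
  [0,0,4,0,0,0],
  [0,0,4,0,0,0],
  [0,0,4,0,0,0],
  [0,0,4,0,0,0],
  [0,0,3,0,0,0],
])

```text
time: 16.82
tool_pos: [532.5, -296.4, 2.3]
tcp_rot: [179.9, -0.1, 2.0]
ft_force: [-1.0, -6.6, 5.9]
finger_gap: 7.2
grip_force: 86.2
```

Emit:
apply_moves([
  [0,0,3,0,0,0],
  [0,0,3,0,0,0],
  [0,0,1.5,0,0,0],
  [0,0,0.5,0,0,0],
  [0,0,0,0,0,0],
])

```text
time: 17.45
tool_pos: [532.3, -296.7, -5.9]
tcp_rot: [179.9, -0.1, 2.0]
ft_force: [0.9, -1.6, 8.3]
finger_gap: 7.6
grip_force: 86.9
```

```bash
cat >> seg.py <<'E'
def pen_prof(d,K,D,W,x0=545,x1=605,yc=-295,zlo=33,zhi=50):
    v,u=np.nonzero(d>0); X=at_d(np.c_[u,v],d[v,u],K,D,W); Y=X[(X[:,2]>zlo)&(X[:,2]<zhi)&(abs(X[:,1]-yc)<9)]
    for x in range(x0,x1,10):
        Z=Y[abs(Y[:,0]-x)<5]
        if len(Z)>8: print("x",x,len(Z),"y",np.percentile(Z[:,1],[3,97]).round(1),"z",np.percentile(Z[:,2],[50,90,97]).round(1))
E
python3 - <<'E'
from seg import *
p,d,K,D,W=snap("wrist"); s=sense(); print(s["tool_pos"].round(2),s["ft_force"].round(1)); save(p,"w9.png"); np.savez("w9",p=p,d=d,K=K,D=D,W=W)
pen_prof(d,K,D,W); rack_fit(d,K,D,W,[533,-296])
E
```

```text
[ 532.29 -296.75   -5.92] [ 0.7 -1.9  8.6]
x 545 1011 y [-303.5 -287. ] z [43.6 47.1 49.1]
x 555 791 y [-303.4 -291.6] z [43.7 45.  45.4]
x 565 887 y [-303.4 -291. ] z [44.2 45.5 46. ]
x 575 1104 y [-303.4 -287.6] z [44.9 46.8 48.9]
x 585 872 y [-303.3 -286.4] z [44.4 47.6 49.1]
x 595 91 y [-303.8 -286.1] z [41.  43.4 43.7]
plate 14848 [ 552.3 -295.6] [111.8  60.6] 2.0 z [6.6 7.8 9.1]
forks 14533 [ 532.6 -295.4] [118.6  38.5] 3.2 z [37.8 44.8 67.6]
```

The pen is not home yet (top ~45 against 41). I'll press further with more grip.

Emit:
apply_moves([
  [0,0,0,0,0,0],
  [0,0,1.5,0,0,0],
  [0,0,1.5,0,0,0],
  [0,0,1,0,0,0],
  [0,0,0,0,0,0],
], grip_force=115)

```text
time: 18.12
tool_pos: [532.8, -296.9, -8.4]
tcp_rot: [179.9, -0.2, 2.0]
ft_force: [-2.3, 3.2, 19.4]
finger_gap: 6.3
grip_force: 115.0
```

```bash
python3 - <<'E'
from seg import *
p,d,K,D,W=snap("wrist"); s=sense(); print(s["tool_pos"].round(2),s["tcp_rot"].round(2),s["ft_force"].round(1),s["wrist_torque"].round(2),s["finger_gap"]); save(p,"w10.png"); np.savez("w10",p=p,d=d,K=K,D=D,W=W)
pen_prof(d,K,D,W)
E
```

```text
[ 532.73 -296.84   -8.4 ] [ 1.7987e+02 -1.6000e-01  2.0000e+00] [-2.8  1.3 19.3] [ 0.3   1.46 -0.15] 6.261754037985697
x 545 1072 y [-303.5 -287.5] z [40.9 47.9 49.4]
x 555 791 y [-303.5 -291.7] z [40.3 41.5 41.9]
x 565 863 y [-303.4 -291.1] z [40.4 41.7 42.2]
x 575 918 y [-303.6 -291.3] z [41.1 46.2 48.8]
x 585 772 y [-303.5 -286.5] z [41.7 47.6 49.3]
x 595 91 y [-303.8 -286.2] z [41.5 43.3 44.6]
```

Emit:
apply_moves([
  [0,0,0,0,0,0],
  [0,0,0,0,0,0],
  [0,0,0,0,0,0],
  [0,0,-20,0,0,0],
  [0,0,-40,0,0,0],
], fingers=35)

```text
time: 18.8
tool_pos: [529.5, -294.7, 48.0]
tcp_rot: [-179.9, 0.2, 2.0]
ft_force: [0.9, -0.2, -0.1]
finger_gap: 35.0
grip_force: 0.0
```

Emit:
apply_moves([
  [-16,0,-35,0,0,0],
  [-16,0,-35,0,0,0],
  [-16,0,-35,0,0,0],
  [-16,0,-15,0,0,0],
  [0,0,0,0,0,0],
])

```text
time: 19.42
tool_pos: [467.7, -299.0, 171.8]
tcp_rot: [179.8, -0.2, 1.9]
ft_force: [0.6, 0.5, 0.5]
finger_gap: 35.0
grip_force: 0.0
```

```bash
python3 - <<'E'
from seg import *
p,d,K,D,W=snap("wrist"); s=sense(); print(s["tool_pos"].round(2),s["ft_force"].round(1),s["finger_gap"],s["time"]); save(p,"w11.png"); np.savez("w11",p=p,d=d,K=K,D=D,W=W)
pen_prof(d,K,D,W,465,606,zlo=28); rack_fit(d,K,D,W,[533,-296]); pen_red(p,K,D,W,35.5,[440,-320],[630,-270])
u0,v0=proj([533,-295.5,35],K,D,W)[0]; print(u0,v0)
u0,v0=int(u0),int(v0); c=p[max(0,v0-130):v0+130,max(0,u0-90):u0+90]; save(cv2.resize(c,None,fx=2.2,fy=2.2,interpolation=cv2.INTER_CUBIC),"w11c.png")
E
```

```text
[ 467.57 -298.39  170.1 ] [ 0.7  0.3 -0.4] 35.08424108728787 19.475
x 465 129 y [-303.5 -293.9] z [40.1 41.2 41.9]
x 475 170 y [-303.8 -287.2] z [40.2 42.9 46.3]
x 485 125 y [-303.6 -294.4] z [40.7 48.2 49.6]
x 495 253 y [-303.1 -286.7] z [40.5 45.8 48.7]
x 505 163 y [-303.1 -292.8] z [39.7 40.9 41.6]
x 515 180 y [-303.3 -292.4] z [39.5 41.1 41.6]
x 525 193 y [-302.9 -291.4] z [39.8 41.2 41.7]
x 535 194 y [-302.5 -291.2] z [39.8 41.2 41.9]
x 545 210 y [-303.5 -291. ] z [40.1 41.4 41.9]
x 555 237 y [-303.3 -290.7] z [39.9 41.3 41.8]
x 565 259 y [-303.7 -290.1] z [39.7 41.3 41.7]
x 575 289 y [-303.2 -287.3] z [40.4 45.7 48.7]
x 585 171 y [-303.3 -286.8] z [31.7 47.1 48.7]
x 595 29 y [-303.9 -286.7] z [30.7 42.8 43.7]
plate 7895 [ 532.9 -296.3] [149.4  60.9] 2.0 z [6.4 7.8 9.3]
forks 4146 [ 516.7 -294.8] [148.4  38.6] 1.9 z [35.8 40.7 58.7]
pen c [ 511.4 -297.5] size [138.7  10. ] dir deg -178.4 ext -69.3 69.3 911
280.26634983093544 110.58910206115289
```

View pics/w11c.png

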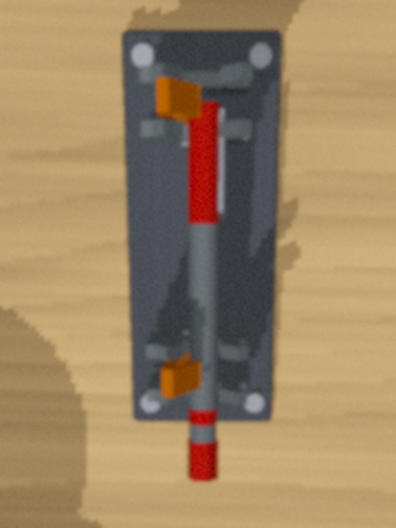

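The picture shows the pen lying home in both forks under both orange jaws ((178,97) and (180,378) in the crop). It slid lengthways, though, and its centre is about 21 mm too far to −x. I'll push it along from its −x end with closed fingers.

Emit:
apply_moves([
  [-12,0,25,0,0,0],
  [-12,0,30,0,0,0],
  [-12,0,30,0,0,0],
  [-12,0,25,0,0,0],
  [-3,-2,20,0,0,0],
], fingers=0, grip_force=40)

```text
time: 20.1
tool_pos: [414.8, -296.6, 36.0]
tcp_rot: [-179.9, 0.1, 2.0]
ft_force: [0.1, -0.7, -0.3]
finger_gap: 0.0
grip_force: 0.0
```

Emit:
apply_moves([
  [0,0,20,0,0,0],
  [0,0,18,0,0,0],
  [0,0,10,0,0,0],
  [0,0,0,0,0,0],
  [0,0,0,0,0,0],
])

```text
time: 20.72
tool_pos: [416.6, -298.1, -8.8]
tcp_rot: [180.0, -0.0, 2.0]
ft_force: [-0.4, -0.1, -0.4]
finger_gap: -0.0
grip_force: 0.0
```

```bash
python3 - <<'E'
from seg import *
p,d,K,D,W=snap("wrist"); s=sense(); print(s["tool_pos"].round(2),s["tcp_rot"].round(2),s["ft_force"].round(1),s["finger_gap"]); save(p,"w12.png")
v,u=np.nonzero(d>0); X=at_d(np.c_[u,v],d[v,u],K,D,W); Y=X[(X[:,2]>35)&(X[:,2]<44)&(X[:,1]<-290)&(X[:,1]>-308)&(X[:,0]>432)&(X[:,0]<462)]
print("pen near end: x min",np.percentile(Y[:,0],[0,1,3]).round(1),"y",np.percentile(Y[:,1],[2,50,98]).round(1))
pen_red(p,K,D,W,35.5,[430,-320],[630,-270])
E
```

```text
[ 416.7  -298.27   -8.62] [ 1.7994e+02 -6.0000e-02  1.9900e+00] [-0.2 -0.2  0.9] -0.2391963955676823
pen near end: x min [442.1 442.7 443.1] y [-305.5 -299.6 -294. ]
pen c [ 455.8 -299.5] size [29.9 11.3] dir deg -178.1 ext -14.9 14.9 1659
```

Emit:
apply_moves([
  [7,0.7,0,0,0,0],
  [6,0,0,0,0,0],
  [4,0,0,0,0,0],
  [4,0,0,0,0,0],
  [4,0,0,0,0,0],
])

```text
time: 21.4
tool_pos: [441.2, -297.5, -9.6]
tcp_rot: [-180.0, 0.0, 2.0]
ft_force: [0.6, 0.0, 0.0]
finger_gap: 0.1
grip_force: 0.1
```

Emit:
apply_moves([
  [4,0,0,0,0,0],
  [4,0,0,0,0,0],
  [3,0,0,0,0,0],
  [0,0,0,0,0,0],
  [0,0,0,0,0,0],
])

```text
time: 22.02
tool_pos: [452.0, -297.2, -9.5]
tcp_rot: [-180.0, 0.0, 2.0]
ft_force: [0.2, 0.0, 0.2]
finger_gap: 0.1
grip_force: 0.0
```

Emit:
apply_moves([
  [-8,0,0,0,0,0],
  [-10,0,0,0,0,0],
  [-5,0,-50,0,0,0],
  [0,0,-60,0,0,0],
  [10,0,-60,0,0,0],
])

```text
time: 22.65
tool_pos: [437.5, -297.5, 161.9]
tcp_rot: [-180.0, 0.0, 1.9]
ft_force: [1.2, -0.9, -0.2]
finger_gap: 0.2
grip_force: 0.0
```

Emit:
apply_moves([
  [20,0,-10,0,0,0],
  [20,0,0,0,0,0],
  [0,0,0,0,0,0],
  [0,0,0,0,0,0],
  [0,0,0,0,0,0],
])

```text
time: 23.28
tool_pos: [478.1, -296.3, 170.1]
tcp_rot: [-180.0, 0.0, 2.0]
ft_force: [0.2, -0.4, 0.6]
finger_gap: 0.1
grip_force: 0.0
```

```bash
python3 - <<'E'
from seg import *
p,d,K,D,W=snap("wrist"); s=sense(); print(s["tool_pos"].round(2),s["ft_force"].round(1),s["finger_gap"],s["time"]); save(p,"w13.png"); np.savez("w13",p=p,d=d,K=K,D=D,W=W)
pen_prof(d,K,D,W,465,606,zlo=28); rack_fit(d,K,D,W,[533,-296]); pen_red(p,K,D,W,35.5,[440,-320],[630,-270])
u0,v0=proj([533,-295.5,35],K,D,W)[0].astype(int); c=p[max(0,v0-100):v0+100,max(0,u0-90):u0+90]; save(cv2.resize(c,None,fx=2.5,fy=2.5,interpolation=cv2.INTER_CUBIC),"w13c.png")
E
```

```text
[ 478.22 -296.27  170.19] [1.1 0.1 0.4] -0.017614450492323356 23.325
x 465 85 y [-303.9 -293.5] z [40.4 41.3 41.8]
x 475 153 y [-303.6 -288. ] z [40.4 41.9 45.5]
x 485 126 y [-303.4 -294.7] z [40.9 48.3 49.4]
x 495 259 y [-303.6 -286.3] z [40.3 45.2 47.7]
x 505 156 y [-303.3 -293.2] z [39.8 41.2 41.5]
x 515 158 y [-302.9 -292.9] z [39.9 41.2 42. ]
x 525 165 y [-302.5 -292.6] z [39.9 41.2 41.5]
x 535 176 y [-302.  -291.5] z [39.9 41.3 41.5]
x 545 189 y [-301.6 -290.4] z [39.9 41.2 41.8]
x 555 199 y [-301.1 -290.1] z [39.8 41.2 41.6]
x 565 234 y [-302.3 -288.2] z [40.1 41.6 42.5]
x 575 277 y [-302.7 -287.3] z [40.2 46.6 49. ]
x 585 275 y [-302.8 -286.9] z [40.3 46.7 49.1]
x 595 274 y [-301.8 -288.9] z [39.8 41.5 42.2]
x 605 37 y [-300.  -288.8] z [39.9 40.8 41.4]
plate 7560 [ 533.3 -296.4] [149.7  60.9] 1.9 z [6.4 7.8 9.2]
forks 4086 [ 532.6 -294.5] [138.   38.7] 2.0 z [36.4 40.7 58.5]
pen c [ 533.  -296.6] size [139.   12.2] dir deg -178.2 ext -69.5 69.5 916
```

The pen is home: centre (533.0, −296.6, 35.7) against a rack centre of (533.3, −296.4), and parallel. Next I measure the collar on the way to the stand.

Emit:
apply_moves([
  [6.5,-59.4,0,0,0,0],
  [6.5,-59.4,0,0,0,0],
  [6.5,-59.4,0,0,0,0],
  [6.5,-59.4,0,0,0,0],
  [6.5,-59.4,0,0,0,0],
], fingers=45)

```text
time: 23.95
tool_pos: [500.8, 3.3, 170.6]
tcp_rot: [180.0, -0.0, 2.0]
ft_force: [1.2, 0.0, -0.3]
finger_gap: 44.9
grip_force: 0.0
```

Emit:
apply_moves([
  [0,0,0,0,0,0.0175],
  [0,0,0,0,0,0.0175],
  [0,0,0,0,0,0],
  [0,0,0,0,0,0],
  [0,0,0,0,0,0],
])

```text
time: 24.58
tool_pos: [501.2, 0.8, 170.5]
tcp_rot: [180.0, 0.0, -0.1]
ft_force: [-0.2, -0.0, -0.3]
finger_gap: 44.9
grip_force: 0.0
```

```bash
cat >> seg.py <<'E'
def circ(Q):
    A=np.c_[2*Q,np.ones(len(Q))]; s=np.linalg.lstsq(A,(Q**2).sum(1),rcond=None)[0]; return s[:2],np.sqrt(s[2]+s[:2]@s[:2])
def collar_bore(p,d,K,D,W,c0):
    """bore edge: radial scan from guess, inner edge of the orange top rim; fits a circle at z=64"""
    v,u=np.nonzero(d>0); X=at_d(np.c_[u,v],d[v,u],K,D,W); k=(abs(X[:,2]-64)<3.5)&(np.hypot(*(X[:,:2]-c0).T)<18)
    R=X[k]; print("rim pts",len(R),"z",np.percentile(R[:,2],[5,50,95]).round(1)); c=np.array(c0,float)
    for it in range(6):
        a=np.arctan2(R[:,1]-c[1],R[:,0]-c[0]); r=np.hypot(*(R[:,:2]-c).T); I=[];O=[]
        for b in np.arange(-np.pi,np.pi,np.pi/18):
            m=np.flatnonzero(abs(a-b)<np.pi/36)
            if len(m)>3: I.append(R[m[np.argmin(r[m])],:2]);O.append(R[m[np.argmax(r[m])],:2])
        ci,ri=circ(np.array(I)); c=ci
        if it==0: c=ci
    co,ro=circ(np.array(O)); print("bore",ci.round(1),"r",ri.round(1),"outer",co.round(1),ro.round(1),"n",len(I)); return ci
E
python3 - <<'E'
from seg import *
p,d,K,D,W=snap("wrist"); s=sense(); print(s["tool_pos"].round(2),s["tcp_rot"].round(2),s["time"]); save(p,"w14.png"); np.savez("w14",p=p,d=d,K=K,D=D,W=W)
for n in ("w1","w2","w4","w14"):
    f=np.load(n+".npz"); print(n); collar_bore(f["p"],f["d"],f["K"],f["D"],f["W"],[488.5,2])
for n in ("w1","w13"):
    f=np.load(n+".npz"); p,d=f["p"],f["d"]; h=cv2.cvtColor(p,cv2.COLOR_RGB2HSV); m=(h[...,0]>7)&(h[...,0]<18)&(h[...,1]>190)&(h[...,2]>90)&(d>0)
    v,u=np.nonzero(m); X=at_d(np.c_[u,v],d[v,u],f["K"],f["D"],f["W"])
    for xc in (486,579):
        Y=X[(abs(X[:,0]-xc)<18)&(abs(X[:,1]+295)<30)&(X[:,2]>25)]; print(n,xc,len(Y),"y",np.percentile(Y[:,1],[3,50,97]).round(1),"z",np.percentile(Y[:,2],[3,50,97]).round(1))
E
```

```text
[501.17   1.03 170.46] [ 1.8e+02  0.0e+00 -7.0e-02] 24.625
w1
rim pts 361 z [61.3 63.5 65. ]
bore [487.7   6. ] r 11.0 outer [489.2   4.5] 16.0 n 36
w2
rim pts 985 z [61.6 63.4 64.8]
bore [488.2   6.5] r 10.2 outer [489.1   5.1] 15.7 n 36
w4
rim pts 1578 z [61.6 63.4 64.8]
bore [488.1   6.6] r 10.3 outer [489.2   4.8] 16.0 n 36
w14
rim pts 717 z [61.6 63.5 64.8]
bore [488.2   6.2] r 10.5 outer [489.3   4.8] 15.9 n 36
w1 486 108 y [-295.4 -286.2 -283.6] z [30.  54.5 61.6]
w1 579 114 y [-293.5 -282.2 -280.1] z [28.6 54.7 62.1]
w13 486 254 y [-296.5 -290.  -284.3] z [42.7 54.8 61.6]
w13 579 320 y [-294.7 -287.5 -281.1] z [39.1 53.7 61.8]
```

Emit:
apply_moves([
  [-2,-56,-12,0,0,0],
  [-2,-56,-12,0,0,0],
  [-2,-56,-12,0,0,0],
  [-2,-56,-12,0,0,0],
  [-2,-56,-12,0,0,0],
])

```text
time: 25.25
tool_pos: [491.1, 283.3, 231.0]
tcp_rot: [-180.0, -0.0, -0.0]
ft_force: [0.2, -0.2, -0.2]
finger_gap: 45.5
grip_force: 0.0
```

Emit:
apply_moves([
  [0,-55,0,0,0,0],
  [0,0,0,0,0,0],
  [0,0,0,0,0,0],
  [0,0,0,0,0,0],
  [0,0,0,0,0,0],
])

```text
time: 25.88
tool_pos: [491.6, 335.6, 230.7]
tcp_rot: [-180.0, -0.0, -0.1]
ft_force: [1.0, -0.1, -0.2]
finger_gap: 45.2
grip_force: 0.0
```

```bash
python3 - <<'E'
from seg import *
for n in ("w2","w4","w14"):
    f=np.load(n+".npz"); collar_bore(f["p"],f["d"],f["K"],f["D"],f["W"],[488.2,6])
p,d,K,D,W=snap("wrist"); s=sense(); print(s["tool_pos"].round(2),s["tcp_rot"].round(2),s["time"]); save(p,"w15.png"); np.savez("w15",p=p,d=d,K=K,D=D,W=W)
h=cv2.cvtColor(p,cv2.COLOR_RGB2HSV).astype(int)
v,u=np.nonzero(d>0); X=at_d(np.c_[u,v],d[v,u],K,D,W); hh=h[v,u]
k=(X[:,2]>120)&(X[:,2]<150)&(abs(X[:,1]-336)<40)&(X[:,0]>400)&(X[:,0]<580)
for xc in (440,484,530):
    q=k&(abs(X[:,0]-xc)<20); Y=X[q]; T=Y[Y[:,2]>140]
    print(xc,len(T),"hue",np.median(hh[q][:,0]),"top z",np.percentile(T[:,2],[10,50,90]).round(1),"xy range",T[:,:2].min(0).round(1),T[:,:2].max(0).round(1),"mean",T[:,:2].mean(0).round(1))
q=(abs(X[:,2]-62)<3)&(abs(X[:,1]-336)<60)&(abs(X[:,0]-484)<95); r=cv2.minAreaRect(X[q][:,:2].astype(np.float32)); print("stand top",np.round(r[0],1),np.round(r[1],1),round(r[2],1))
for z in (70,80,90,100,110,120):
    Y=X[(abs(X[:,2]-z)<5)&(abs(X[:,1]-336)<15)&(abs(X[:,0]-484)<15)]; print(z,len(Y),Y[:,:2].min(0).round(1) if len(Y) else "",Y[:,:2].max(0).round(1) if len(Y) else "")
E
```

```text
rim pts 1141 z [61.6 63.4 64.8]
bore [488.2   6.5] r 10.2 outer [488.7   6.8] 16.5 n 36
rim pts 1792 z [61.6 63.5 64.8]
bore [488.1   6.6] r 10.3 outer [488.8   6.5] 16.6 n 36
rim pts 791 z [61.6 63.5 64.8]
bore [488.2   6.2] r 10.5 outer [488.9   6.2] 16.3 n 36
[491.63 335.76 230.76] [-1.7999e+02 -2.0000e-02 -1.0000e-01] 25.925
440 185 hue 71.0 top z [142.1 143.7 144.7] xy range [434.3 333.7] [447.3 343.9] mean [441.5 338.8]
484 195 hue 27.0 top z [142.5 143.6 144.5] xy range [479.5 332.9] [492.  343.4] mean [486.1 337.8]
530 225 hue 106.0 top z [142.9 143.8 144.6] xy range [525.1 331.5] [536.7 342.1] mean [530.9 336.8]
stand top [485.5 338.2] [ 50.9 149.8] 88.7
70 30 [486.7 332.3] [491.5 342.6]
80 30 [486.8 332.4] [491.5 342.5]
90 35 [487.  332.5] [491.2 343.1]
100 36 [487.4 332.6] [491.5 342.9]
110 37 [487.2 332.6] [491.6 342.7]
120 43 [487.2 332.7] [491.6 343.2]
```

Yellow pen (hue 27) is in the middle hole at (486.1, 337.8), upright, top at 144. The collar bore is at about (488.4, 6.4), rim at 63.5; all sizes match.

Emit:
apply_moves([
  [-5.5,-2.7,20,0,0,0],
  [0,0,40,0,0,0],
  [0,0,40,0,0,0],
  [0,0,40,0,0,0],
  [0,0,25,0,0,0],
], fingers=35)

```text
time: 26.55
tool_pos: [484.8, 338.2, 63.2]
tcp_rot: [179.9, 0.1, -0.1]
ft_force: [0.1, -0.2, 0.1]
finger_gap: 35.0
grip_force: 0.0
```

Emit:
apply_moves([
  [0,0,15,0,0,0],
  [0,0,0,0,0,0],
  [0,0,0,0,0,0],
  [0,0,0,0,0,0],
  [0,0,0,0,0,0],
])

```text
time: 27.18
tool_pos: [486.3, 339.8, 51.5]
tcp_rot: [-180.0, -0.1, -0.0]
ft_force: [-1.1, -0.7, 0.1]
finger_gap: 34.8
grip_force: 0.0
```

Emit:
apply_moves([
  [0,0,0,0,0,0],
  [0,0,0,0,0,0],
  [0,0,0,0,0,0],
  [0,0,0,0,0,0],
  [0,0,0,0,0,0],
], fingers=0, grip_force=60)

```text
time: 27.8
tool_pos: [485.9, 339.5, 50.8]
tcp_rot: [-180.0, -0.0, -0.0]
ft_force: [0.4, -0.1, 3.7]
finger_gap: 9.4
grip_force: 58.4
```

```bash
python3 - <<'E'
from h import *
s=sense(); print({k:np.round(s[k],2) for k in ("time","tool_pos","tcp_rot","ft_force","finger_gap","grip_force")})
E
```

```text
{'time': np.float64(27.8), 'tool_pos': array([485.92, 339.54,  50.8 ]), 'tcp_rot': array([-1.7999e+02, -2.0000e-02, -1.0000e-02]), 'ft_force': array([ 0.36, -0.1 ,  3.73]), 'finger_gap': np.float64(9.38), 'grip_force': np.float64(58.4)}
```

Emit:
apply_moves([
  [0,0,-4,0,0,0],
  [0,0,-12,0,0,0],
  [0,0,-30,0,0,0],
  [0,0,-42,0,0,0],
  [0,0,-42,0,0,0],
])

```text
time: 28.42
tool_pos: [485.5, 339.3, 182.3]
tcp_rot: [-180.0, 0.0, -0.0]
ft_force: [0.7, 0.5, -0.1]
finger_gap: 9.3
grip_force: 58.5
```

Emit:
apply_moves([
  [0,0,0,0,0,0],
  [0,0,0,0,0,0],
  [0,0,0,0,0,0],
  [0,0,0,0,0,0],
  [0,0,0,0,0,0],
])

```text
time: 29.05
tool_pos: [485.4, 339.2, 179.7]
tcp_rot: [180.0, 0.1, -0.0]
ft_force: [0.4, 0.1, 0.4]
finger_gap: 9.7
grip_force: 58.5
```

```bash
cat >> seg.py <<'E'
def pen_tool(p,d,K,D):
    M=np.array(eyes.get_calibration("wrist")["mount"]); v,u=np.nonzero((d>0)&(d<260)); X=at_d(np.c_[u,v],d[v,u],K,D,M)
    k=(abs(X[:,0])<14)&(abs(X[:,1]-.6)<12)&(X[:,2]>-36); X=X[k]; uv=np.c_[u,v][k]
    for z in range(-30,60,8):
        Y=X[abs(X[:,2]-z)<4]
        if len(Y)>5: print("z",z,len(Y),"y",np.percentile(Y[:,1],[2,98]).round(1),"mid",round(np.percentile(Y[:,1],[2,98]).mean(),2),"front x",np.percentile(Y[:,0],[50,90]).round(1))
    print("lowest",X[:,2].max().round(1),X[np.argsort(-X[:,2])[:6]].round(1).tolist()); return X,uv
E
python3 - <<'E'
from seg import *
p,d,K,D,W=snap("wrist"); s=sense(); print(s["tool_pos"].round(2),s["tcp_rot"].round(2),s["time"],s["finger_gap"]); save(p,"w16.png"); np.savez("w16",p=p,d=d,K=K,D=D,W=W)
pen_tool(p,d,K,D)
for n in ("freshpen_nib","freshpen_center"): 
    for r in models.place_of(n,"wrist")[:1]: print(n,r["confidence"],np.round(r["xyz"],1))
E
```

```text
[485.48 339.27 179.92] [ 1.7997e+02  5.0000e-02 -1.0000e-02] 29.1 9.71794594719703
z -30 176 y [-3.9  5.3] mid 0.7 front x [4.8 5.4]
z -22 165 y [-4.2  5.6] mid 0.71 front x [4.6 5.4]
z -14 145 y [-4.4  5.8] mid 0.73 front x [4.7 5.4]
z -6 129 y [-4.5  6. ] mid 0.73 front x [4.6 5.3]
z 2 122 y [-4.3  5.7] mid 0.73 front x [4.6 5.4]
z 10 108 y [-4.3  5.9] mid 0.78 front x [4.7 5.3]
z 18 90 y [-4.2  6. ] mid 0.93 front x [4.6 5.3]
z 26 16 y [-4.   5.5] mid 0.78 front x [3.8 5. ]
z 34 41 y [-2.1  4.1] mid 0.99 front x [2.8 3.2]
lowest 45.6 [[1.0, 1.1, 45.6], [0.9, -0.2, 44.0], [1.0, 1.7, 43.6], [1.3, 0.5, 42.9], [1.3, 1.1, 42.7], [2.4, 2.3, 37.8]]
freshpen_nib 0.82 [482.2 338.2 134.5]
freshpen_center 0.86 [486.5 341.  208.9]
```

The pen hangs straight in the grip: axis at tool (0, 0.75), nib 45 mm past the TCP. Moving it over the collar.

Emit:
apply_moves([
  [0.5,40,0,0,0,0],
  [0.5,58,0,0,0,0],
  [0.5,60,0,0,0,0],
  [0.5,60,0,0,0,0],
  [0.5,58,0,0,0,0],
])

```text
time: 29.82
tool_pos: [488.0, 61.6, 180.8]
tcp_rot: [180.0, -0.0, -0.0]
ft_force: [1.0, -0.5, -0.5]
finger_gap: 9.5
grip_force: 58.6
```

Emit:
apply_moves([
  [0.5,40,0,0,0,0],
  [0,16,10,0,0,0],
  [0,0,10,0,0,0],
  [0,0,8,0,0,0],
  [0,0,0,0,0,0],
])

```text
time: 30.45
tool_pos: [487.8, 8.8, 151.2]
tcp_rot: [-180.0, 0.1, 0.1]
ft_force: [0.0, 0.0, -1.3]
finger_gap: 9.5
grip_force: 58.6
```

Emit:
apply_moves([
  [0,0,0,0,0,0],
  [0,0,0,0,0,0],
  [0,0,0,0,0,0],
  [0,0,0,0,0,0],
  [0,0,0,0,0,0],
])

```text
time: 31.08
tool_pos: [488.7, 7.4, 152.6]
tcp_rot: [-180.0, -0.0, -0.0]
ft_force: [0.3, 0.2, -0.4]
finger_gap: 9.0
grip_force: 58.6
```

```bash
python3 - <<'E'
from seg import *
for i in range(2):
    p,d,K,D,W=snap("wrist"); s=sense(); print(s["tool_pos"].round(2),s["tcp_rot"].round(2),s["time"],s["finger_gap"])
    T=W@np.linalg.inv(np.array(eyes.get_calibration("wrist")["mount"]))
    collar_bore(p,d,K,D,W,[488.4,6.4])
np.savez("w17",p=p,d=d,K=K,D=D,W=W); save(p,"w17.png")
X,_=pen_tool(p,d,K,D)
E
```

```text
[488.69   7.37 152.55] [-1.8e+02 -0.0e+00 -2.0e-02] 31.125 9.67994552095172
rim pts 911 z [61.5 63.4 64.7]
bore [488.1   6.3] r 10.4 outer [489.    6.3] 16.4 n 36
[488.67   7.36 152.52] [ 1.8e+02 -0.0e+00 -2.0e-02] 31.175 9.61701741039264
rim pts 917 z [61.6 63.5 64.7]
bore [488.1   6.2] r 10.5 outer [489.1   6.2] 16.4 n 36
z -30 175 y [-4.   5.3] mid 0.67 front x [4.7 5.4]
z -22 158 y [-4.2  5.5] mid 0.67 front x [4.8 5.4]
z -14 155 y [-4.4  5.8] mid 0.73 front x [4.6 5.4]
z -6 128 y [-4.5  6. ] mid 0.74 front x [4.6 5.4]
z 2 118 y [-4.2  5.8] mid 0.77 front x [4.5 5.2]
z 10 104 y [-4.4  5.9] mid 0.72 front x [4.6 5.4]
z 18 93 y [-4.1  6.1] mid 0.99 front x [4.6 5.3]
z 26 18 y [-3.2  4.9] mid 0.85 front x [3.7 5.1]
z 34 41 y [-2.1  4.1] mid 1.0 front x [2.7 3.3]
lowest 43.6 [[1.0, 0.5, 43.6], [1.0, -0.2, 43.5], [1.2, 1.7, 43.2], [1.3, 1.1, 42.7], [2.6, -0.8, 37.4], [2.4, 3.5, 36.1]]
```

Pen axis (488.6, 6.5) against bore (488.2–489, 6.25), so it is centred. Going straight down.

Emit:
apply_moves([
  [-0.1,0.2,6,0,0,0],
  [0,0,8,0,0,0],
  [0,0,8,0,0,0],
  [0,0,8,0,0,0],
  [0,0,6,0,0,0],
])

```text
time: 31.8
tool_pos: [488.3, 7.2, 115.6]
tcp_rot: [-180.0, 0.0, -0.0]
ft_force: [-0.2, -0.6, -0.2]
finger_gap: 9.4
grip_force: 58.6
```

Emit:
apply_moves([
  [0,0,6,0,0,0],
  [0,0,8,0,0,0],
  [0,0,8,0,0,0],
  [0,0,8,0,0,0],
  [0,0,8,0,0,0],
])

```text
time: 32.42
tool_pos: [488.5, 7.2, 77.9]
tcp_rot: [180.0, 0.0, -0.0]
ft_force: [0.4, -0.0, -0.1]
finger_gap: 9.8
grip_force: 58.6
```

Emit:
apply_moves([
  [0,0,7,0,0,0],
  [0,0,6,0,0,0],
  [0,0,4,0,0,0],
  [0,0,3,0,0,0],
  [0,0,1,0,0,0],
])

```text
time: 33.05
tool_pos: [488.5, 7.2, 57.4]
tcp_rot: [-180.0, 0.0, -0.0]
ft_force: [0.2, 0.2, -0.6]
finger_gap: 9.2
grip_force: 58.6
```

Emit:
apply_moves([
  [0,0,0,0,0,0],
  [0,0,0,0,0,0],
  [0,0,0,0,0,0],
  [0,0,0,0,0,0],
  [0,0,0,0,0,0],
])

```text
time: 33.67
tool_pos: [488.6, 7.2, 57.5]
tcp_rot: [180.0, -0.0, -0.0]
ft_force: [0.4, 0.2, -0.7]
finger_gap: 9.3
grip_force: 58.6
```

```bash
python3 - <<'E'
from seg import *
p,d,K,D,W=snap("wrist"); s=sense(); print(s["tool_pos"].round(2),s["tcp_rot"].round(2),s["time"],s["finger_gap"],s["ft_force"].round(1),s["qd"].round(2)); save(p,"w18.png")
collar_bore(p,d,K,D,W,[488.4,6.4]); pen_tool(p,d,K,D)
p,d,K,D,W=snap("side"); save(p,"side2.png")
for n in ("freshpen_center","spentpen_center"): print(n,[(np.round(r["xyz"],1),round(r["confidence"],2)) for r in models.place_of(n,"side")[:1]])
E
```

```text
[488.57   7.23  57.5 ] [-1.8e+02 -0.0e+00 -1.0e-02] 33.725 9.840026113178077 [ 0.3 -0.1 -0.3] [-0.   -0.02  0.03 -0.04 -0.    0.11]
rim pts 1430 z [61.5 63.4 64.8]
bore [484.1   6.2] r 9.6 outer [489.3   6.6] 16.2 n 21
z -30 173 y [-4.   5.3] mid 0.67 front x [4.7 5.5]
z -22 160 y [-4.2  5.6] mid 0.71 front x [4.6 5.4]
z -14 143 y [-4.4  5.8] mid 0.71 front x [4.6 5.4]
z -6 875 y [-11.1  12.4] mid 0.67 front x [ 8.5 12.9]
z 2 290 y [-10.8  12.1] mid 0.63 front x [ 3.8 11.7]
z 10 136 y [-9.3 10.8] mid 0.75 front x [-6.1  2.9]
z 18 19 y [-8.4 10.6] mid 1.12 front x [-7.3 -4.5]
lowest 16.0 [[-7.3, -7.5, 16.0], [-8.4, -5.8, 15.9], [-7.2, 9.0, 15.9], [-4.1, 10.6, 15.8], [-5.3, 10.1, 15.7], [-4.5, -8.6, 15.4]]
freshpen_center [(array([489.5,   6.5,  79.3]), 0.37)]
spentpen_center [(array([ 531.5, -300. ,   36.4]), 0.46)]
```

Emit:
apply_moves([
  [0,0,0.7,0,0,0],
  [0,0,0.6,0,0,0],
  [0,0,0,0,0,0],
  [0,0,0,0,0,0],
  [0,0,0,0,0,0],
])

```text
time: 34.5
tool_pos: [488.6, 7.2, 56.2]
tcp_rot: [180.0, -0.0, -0.0]
ft_force: [-0.2, -0.5, -0.5]
finger_gap: 9.6
grip_force: 58.6
```

```bash
python3 - <<'E'
from h import *
s=sense(); print(s["tool_pos"].round(2),s["ft_force"].round(1),s["grip_force"],s["time"]); print(job.hand_in())
E
```

```text
[488.59   7.21  56.2 ] [-0.2 -0.5 -0.5] 58.615028858184814 34.5
the job is handed in; nothing more can be done
None
```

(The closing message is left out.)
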